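# Refill the twine dispenser

## Robot

A 7-joint arm with a two-finger parallel gripper is mounted at the origin on the work surface. World frame = base frame: x ahead of the robot, y to its left, z up, the work surface at z = 0. Lengths are in m, angles in rad, forces in N, time in s.
With the tool pointing down it reaches from about 0.4 to 0.875 m from the base axis. Payload 19.3 kg.
Tool frame: the origin (TCP) lies midway between the tips of the shut fingers; the grasp point (between the pads) lies bot.tcp_to_grasp behind it (bot.tcp_to_grasp is the distance from the TCP to the grasp point, in m); z points along the fingers, y is the line along which they close (so a half turn about z gives the same grasp; the last joint's range is limited). The gripper opens to 85 mm and grips with 20 to 120 N. Pads are 22 mm wide; open, the fingers measure 114 mm over their backs; the gripper's body (76 mm by 85 mm) begins 54 mm behind the grasp point. The pads swing forward as they close: fully open they stand 13 mm farther back than shut.
Start: joints at [1.112, 0.521, -0.036, 1.599, 0.021, 1.021, -0.113], TCP at [0.237, -0.578, 0.231] pointing down, gripper open.
Joint ranges: [-2.91, 2.91], [-0.3, 2.13], [-1.5, 1.42], [0.17, 2.43], [-1.26, 4.41], [0.16, 1.93], [-2.52, 2.52]. Speed limits (rad/s): [1.89, 1.89, 2.39, 2.39, 3.01, 3.01, 3.01].

## Interface

Orientations are given as [roll, pitch, yaw] about the fixed x, y, z axes, in that order (R = Rz(yaw) Ry(pitch) Rx(roll)).
In Python, from workcell import observe, imaging, bot gives the robot as it stands.
- The arm moves only by the tool send_rows, never from a script. Its argument "plan" is text: rows parted by semicolons, each of 7 numbers parted by spaces: the shift along the tool's x, y, z in m, then the turn, a rotation vector about the tool's x, y, z in degrees, then the finger opening in m, from 0 to 0.0854. In form: dx dy dz rx ry rz claw; .... A call has 1 to 10 rows; each row is the pose to reach, as a shift and turn from the pose commanded when the call began, along the tool's axes at that moment; what a row does not reach only later rows make up. A row lasts 1/12 s, in which the tool goes at most 41.7 mm and 7.16 degrees, less where a joint would pass 70% of its speed; a pose out of reach is approached as far as the arm can. A call with a gripper value outside its range is refused whole. The fingers move at their own pace and stop on an object; "grip_force" is the grip in N (left out, the last holds). Time passes only in rows, so rows that repeat a pose let the fingers close. It gives the time, the measured TCP pose, the force, the opening and the grip force at its end, in the units of the state.
- observe(): the state, without advancing time (a new reading comes with each control period).
- imaging.grab_frame(name): name is "scene" or "side" or "wrist"; returns a dict with "color" (400x640x3 uint8, red, green, blue), "fx", "fy", "cx", "cy" (pixels), "dist_coeffs" ([k1, k2, p1, p2, k3] as OpenCV has them; the pictures are not rectified), "eye" and "orientation" of the camera in the world; the wrist camera has in their place "tool_from_camera" (4x4, takes a point from camera to tool coordinates, whose origin is the TCP and whose axes are the flange's). Camera axes: x right, y down, z forward; pixel columns grow to the right and rows downward; lengths in m; the calibration is good to about 2 mm. A picture is of the moment at which its call begins: read the wrist's pose just before it. There is no depth.
- bot.job_done(): hands the job in; it is judged then, once.
The state is a dict: "clock": time; "qpos": joint angles; "qd": joint speeds; "joint_efforts": joint torques, N m; "position": TCP position; "tool_rot": TCP orientation; "force": force on the tool from outside, world axes, zero at the start; "moment": the same for the moment, N m; "grip_width": finger opening in m; "finger_force": force on a finger pad.
Only numpy, scipy, OpenCV 4.12 (cv2) and the standard library are available. Lean on these libraries where they do the work, as an engineer would, in place of code of your own. Each camera call takes 0.05 s, during which the arm holds its last target. There are 200 camera calls.

## Task

Refill the twine dispenser on the worktop: press down the paddle at its back so that its hold-down bar tips right up, take the bare wooden spindle out, thread it through every spool of twine lying on the worktop, and lay the loaded spindle back in its notches with all the spools hanging on it between the two cheeks. Then swing the bar fully down over the spools again, and leave the mug, jar and soap bottle where they are.

Things in the scene. Friction and masses are not known exactly. Their poses are not given: they have to be found in the camera images.
- dispenser: Light wooden spool dispenser fixed on the worktop: base plate (x -55 to 160 mm, 232 mm wide in y, 12 mm thick) with two cheeks at y = -110 to -98 and +98 to +110 mm, 92 mm high, rising to 110 mm only at x = 52 to 112 mm. Origin on the worktop under the middle of the seated spindle; y along the seated spindle from grip to tip, x to the back (away from the robot), z up.
- seat (a point): Point on the seated spindle's axis midway between the cheeks, 78 mm up; axes as the dispenser's. Each cheek has an open-topped 90-degree V notch here, 51 mm wide at its top. Well seated, the spindle's origin lies at y = -141 mm from here (7 mm of end play either way).
- bail (a joint): Steel hold-down bail, a see-saw hinged along the dispenser's y axis; its arms run along the outer sides of the cheeks. 0 = down (bars the notches from above), 1.3 rad = right up. It rubs (0.2 N m) and stays where it is left. Its front is the bar, its back the paddle.
- hinge (a point): Point on the bail's hinge axis midway between the cheeks, at x = 80, z = 96 mm of the dispenser; axes as the dispenser's.
- paddle_pad (a point): Middle of the bail's paddle, a steel plate behind the hinge: 76 mm wide in y, from 24 to 94 mm behind the hinge axis, 5 mm thick, in line with the axis. It rises 0.65 rad above level to the back when the bail is down and sinks 0.65 rad below level when it is up; about 4 N at 65 mm presses it down. The raised bar comes close above the hinge.
- bail_bar (a point): Middle of the bail's front bar: round, 10 mm thick, 230 mm long along the dispenser's y axis. Bail down: 70 mm in front of the hinge axis and 18 mm above it, just clear over hanging spools. Up: 72 mm straight above the hinge. With the bail up, bar and arms (tops at 190 mm) are clear of the way down to the notches.
- spindle: Loose wooden spindle, 293 mm, 100 g, at the start lying bare in both notches. Origin on its axis at the middle of the grip, y axis from grip to tip. Square grip 22 x 22 mm, y = -28 to 24 mm (two sides upright at the start); rod 16 mm thick to the rounded tip at y = 265 mm; collar 50 mm across at y = 50 to 56 mm, which stops the spools and belongs just inside the cheek.
- spool1: Full spool of kitchen twine with hexagonal wooden ends, 64 mm across flats (74 mm over corners), 54 mm long, 80 g, lying on one of its flats; may be absent. Origin in the middle of the bore (32 mm up while it lies); y axis along the bore, which is hexagonal, 36 mm across flats, and open at both ends. On the spindle it hangs with its centre about 11 mm below the spindle's axis.
- spool2: Full spool of kitchen twine with hexagonal wooden ends, 64 mm across flats (74 mm over corners), 54 mm long, 80 g, lying on one of its flats; may be absent. Origin in the middle of the bore (32 mm up while it lies); y axis along the bore, which is hexagonal, 36 mm across flats, and open at both ends. On the spindle it hangs with its centre about 11 mm below the spindle's axis.
- spool3: Full spool of kitchen twine with hexagonal wooden ends, 64 mm across flats (74 mm over corners), 54 mm long, 80 g, lying on one of its flats; may be absent. Origin in the middle of the bore (32 mm up while it lies); y axis along the bore, which is hexagonal, 36 mm across flats, and open at both ends. On the spindle it hangs with its centre about 11 mm below the spindle's axis.
- mug: Bystander: white mug, 80 mm across, 90 mm high; origin at its foot.
- jar: Bystander: glass jar with steel lid, 84 mm across, 120 mm high; origin at its foot.
- soap: Bystander: green soap bottle, 64 mm across, 200 mm high; origin at its foot.
There are look-alikes about, which are no part of the job. Leave any orange or red look-alike of the spool3 alone. What is shaped like the spool1 but green is not meant.

How it is judged:
On the way, in this order (a step that is already met when the one before it is completed fails the run):
1. The paddle is pressed down and the bar tips up (bail past 0.5 rad while the gripper bears on it behind the hinge) (value of joint bail above 0.5 rad and x of the grasp point in the frame of hinge above 0.015 m and contact force between any of the fingers, the arm and bail above 0.5 N), for 0.05 s.
2. The bail is right up (over 1.1 rad) and the spindle is lifted clear of its notches (axis more than 50 mm above the seat) (value of joint bail above 1.1 rad and z of spindle in the frame of seat above 0.05 m), for 0.2 s.
3. The spindle lies in both notches with every spool hanging on it between the cheeks, bail still up (over 0.8 rad) (value of joint bail above 0.8 rad and x of spindle in the frame of seat between -0.008 and 0.008 m and z of spindle in the frame of seat between -0.008 and 0.008 m and y of spindle in the frame of seat between -0.153 and -0.129 m and angle between the y axis of spindle and the y axis of dispenser, either way round below 0.06 rad and y of spool1 in the frame of seat between -0.075 and 0.076 m and x of spool1 in the frame of seat between -0.015 and 0.015 m and z of spool1 in the frame of seat between -0.018 and -0.003 m and y of spool2 in the frame of seat between -0.075 and 0.076 m and x of spool2 in the frame of seat between -0.015 and 0.015 m and z of spool2 in the frame of seat between -0.018 and -0.003 m and y of spool3 in the frame of seat between -0.075 and 0.076 m and x of spool3 in the frame of seat between -0.015 and 0.015 m and z of spool3 in the frame of seat between -0.018 and -0.003 m), for 0.3 s.
At the end, for the whole second after the job is handed in: Spindle in both notches (8 mm of its seat in x, z; 12 mm along y; 0.06 rad); every spool hangs on it between the cheeks (centre 3-18 mm below the axis, x within 15 mm, y -75 to 76 mm of the seat); bail below 0.06 rad; all at rest (40 mm/s) (value of joint bail below 0.06 rad and x of spindle in the frame of seat between -0.008 and 0.008 m and z of spindle in the frame of seat between -0.008 and 0.008 m and y of spindle in the frame of seat between -0.153 and -0.129 m and angle between the y axis of spindle and the y axis of dispenser, either way round below 0.06 rad and y of spool1 in the frame of seat between -0.075 and 0.076 m and x of spool1 in the frame of seat between -0.015 and 0.015 m and z of spool1 in the frame of seat between -0.018 and -0.003 m and y of spool2 in the frame of seat between -0.075 and 0.076 m and x of spool2 in the frame of seat between -0.015 and 0.015 m and z of spool2 in the frame of seat between -0.018 and -0.003 m and y of spool3 in the frame of seat between -0.075 and 0.076 m and x of spool3 in the frame of seat between -0.015 and 0.015 m and z of spool3 in the frame of seat between -0.018 and -0.003 m and linear speed of each of spindle, spool1, spool2, spool3 below 0.04 m/s); the robot touches nothing.
It fails at once if the mug, jar or soap bottle is moved more than 30 mm (distance of any of mug, jar, soap from where it was at the start of the episode above 0.03 m).
Of spool1, spool2, spool3 only 2 to 3 are there at a start; the rules pass over those that are not, and their reading is None.
At some moment in a run one of spool1, spool2, spool3 may be knocked a few centimetres aside while the robot is not near it.
It also fails if it takes over 200 s, if anything falls off the work surface, if the arm or the gripper's body presses on something with over 40 N, if the wrist force passes 120 N, or if a joint passes its speed limit or range.

## Working session

There is one attempt and no reset: what is moved stays moved. The work goes in short steps, Python scripts to look and compute and a tool call to move; the robot and the scene stay as the last step left them, time stands still between calls to the robot, and variables do not carry over. Pictures are saved under pics/ and viewed, at most 14 in all, crops included, and the job is handed in when it is done.

Besides the shell and the picture viewer there is one more tool, called after ">>>" by a JSON object that holds its "api" and its "payload". send_rows: Moves the arm, as the interface text tells. Its arguments: {"type":"object","properties":{"plan":{"type":"string"},"grip_force":{"type":"number"}},"required":["plan"]}

```bash
mkdir -p pics; ls
cat > h.py <<'E'
import numpy as np, cv2
from scipy.spatial.transform import Rotation as R
from workcell import observe, imaging, bot
def T(p,r):
    M=np.eye(4);M[:3,3]=p;M[:3,:3]=r;return M
def rot(o):
    o=np.array(o,float)
    return o if o.shape==(3,3) else (R.from_quat(o).as_matrix() if o.size==4 else R.from_euler('xyz',o).as_matrix())
def tool(s=None):
    s=s or observe(); return T(s['position'],rot(s['tool_rot']))
def grab(n,save=None):
    t=tool(); f=imaging.grab_frame(n)
    W=t@np.array(f['tool_from_camera']) if n=='wrist' else T(f['eye'],rot(f['orientation']))
    c=dict(W=W,K=np.array([[f['fx'],0,f['cx']],[0,f['fy'],f['cy']],[0,0,1.]]),d=np.array(f['dist_coeffs'],float),img=f['color'])
    if save: cv2.imwrite(save,f['color'][:,:,::-1])
    return c
def proj(c,P):
    V=np.linalg.inv(c['W']); P=np.array(P,float).reshape(-1,3)
    return cv2.projectPoints(P,cv2.Rodrigues(V[:3,:3])[0],V[:3,3],c['K'],c['d'])[0][:,0]
def ray(c,uv):
    n=cv2.undistortPoints(np.array(uv,float).reshape(-1,1,2),c['K'],c['d'])[:,0]
    return (c['W'][:3,:3]@np.c_[n,np.ones(len(n))].T).T
def onz(c,uv,z):
    r=ray(c,uv);o=c['W'][:3,3]; return o+r*((z-o[2])/r[:,2])[:,None]
def tri(c1,u1,c2,u2):
    A=[];b=[]
    for c,u in((c1,u1),(c2,u2)):
        r=ray(c,u)[0];r/=np.linalg.norm(r);M=np.eye(3)-np.outer(r,r);A.append(M);b.append(M@c['W'][:3,3])
    x,res,_,_=np.linalg.lstsq(np.vstack(A),np.hstack(b),rcond=None);return x,res
E
python3 - <<'E'
from h import *
s=observe();print({k:np.round(v,3) for k,v in s.items()},bot.tcp_to_grasp)
for n in('scene','side','wrist'):
    c=grab(n,f'pics/{n}0.png');print(n,c['W'].round(3).tolist(),c['K'][0,0])
    import pickle;pickle.dump(c,open(n+'0.pkl','wb'))
E
```

```text
pics
{'clock': np.float64(0.0), 'qpos': array([ 1.112,  0.522, -0.036,  1.6  ,  0.021,  1.021, -0.113]), 'qd': array([ 0.002,  0.   , -0.001, -0.001,  0.001,  0.001, -0.   ]), 'joint_efforts': array([-1.0000e-03, -9.2711e+01,  1.9800e+00, -3.6993e+01,  1.8000e-02,
        8.0000e-03, -0.0000e+00]), 'position': array([ 0.237, -0.578,  0.231]), 'tool_rot': array([-3.14 ,  0.   ,  0.389]), 'force': array([-0.212, -0.13 ,  0.31 ]), 'moment': array([ 0.011, -0.002, -0.017]), 'finger_force': np.float64(0.0), 'grip_width': np.float64(0.085)} 0.0187
scene [[0.006, 0.62, -0.784, 1.409], [1.0, -0.014, -0.004, -0.024], [-0.013, -0.784, -0.62, 0.799], [0.0, 0.0, 0.0, 1.0]] 379.1799296296945
side [[-0.687, -0.42, 0.593, -0.243], [-0.726, 0.411, -0.551, 0.719], [-0.012, -0.809, -0.587, 0.872], [0.0, 0.0, 0.0, 1.0]] 398.64194131547697
wrist [[0.38, -0.885, -0.269, 0.304], [-0.925, -0.364, -0.11, -0.551], [-0.0, 0.29, -0.957, 0.373], [0.0, 0.0, 0.0, 1.0]] 324.0305226449823
```

View pics/scene0.png

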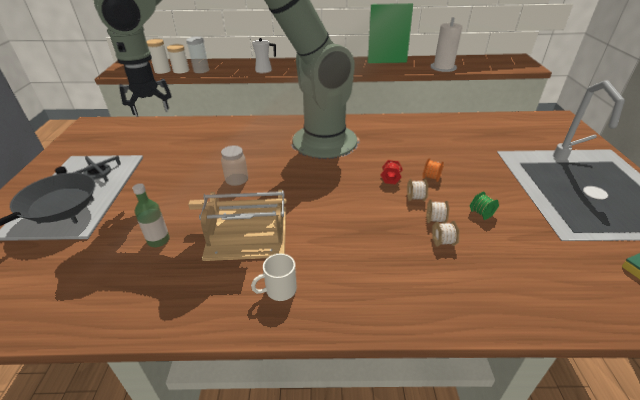

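View pics/side0.png

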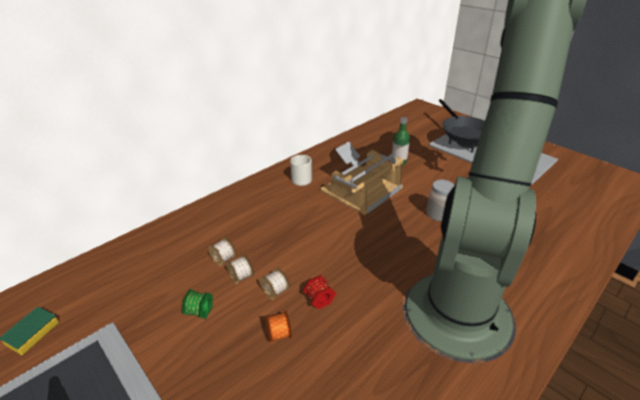

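Candidates in scene: cream/white spools at (417,191), (437,212), (445,234) are the ones wanted. Red (391,172), orange (433,169) and green (484,205) are look-alikes. The dispenser is at (245,225), mug (280,277), jar (233,166) and soap (152,217). Next, close crops.

Run:
```python
from h import *
a=cv2.imread('pics/scene0.png');b=cv2.imread('pics/side0.png')
A=cv2.resize(a[180:265,185:300],None,fx=5,fy=5,interpolation=2)[:, :400*1+175]
A=cv2.resize(a[180:265,190:300],(400,309),interpolation=2)
B=cv2.resize(a[155:255,370:510],(400,286),interpolation=2)
C=cv2.resize(b[130:215,315:415],(400,309),interpolation=2)
D=cv2.resize(b[230:330,190:340],(400,267),interpolation=2)
o=np.zeros((600,800,3),np.uint8);o[:309,:400]=A;o[:286,400:]=B;o[309:600,:400]=C[:291];o[309:576,400:]=D
cv2.imwrite('pics/crop0.png',o)
```

```text
(no output)
```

View pics/crop0.png

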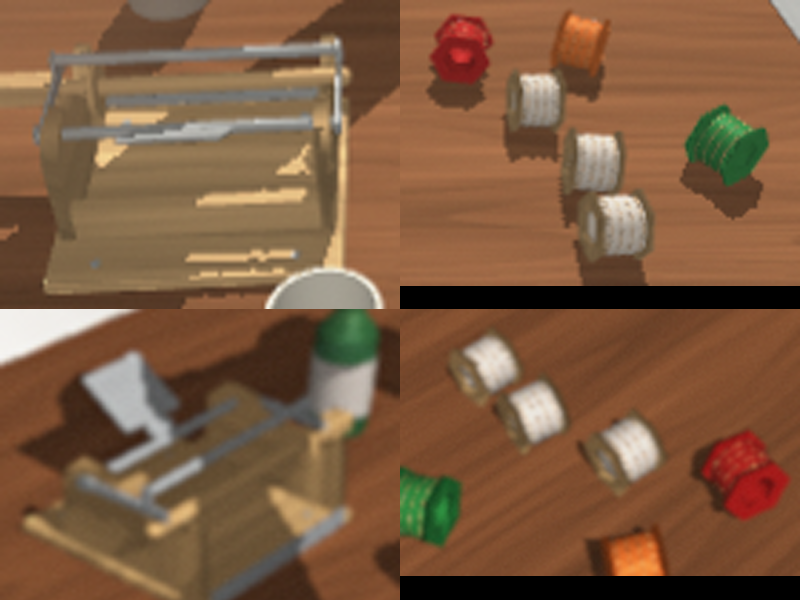

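The crop confirms it: three cream spools, bores roughly along world y. The dispenser's grip end is at image left (-y) in scene, with the paddle on the camera side.

Run:
```python
from h import *
import pickle
s=pickle.load(open('scene0.pkl','rb'));d=pickle.load(open('side0.pkl','rb'))
def sc(p): return (190+p[0]/3.636,180+p[1]/3.636)
print('bar',onz(s,[sc((53,60)),sc((338,45))],.114).round(3))
print('base back',onz(s,[sc((45,290)),sc((335,283))],.006).round(3))
print('hinge', onz(s,[sc((40,133)),sc((335,120))],.096).round(3))
print('side base',onz(d,[(315+25/4,130+211/4),(315+212/4,130+285/4),(315+347/4,130+203/4)],.012).round(3))
# spools: top of the twine, z ~.06; ends' top flat
def rc(p): return (370+(p[0]-400)/2.857,155+p[1]/2.857)
for n,q in dict(s1=[(520,72),(560,70)],s2=[(575,135),(620,132)],s3=[(592,197),(648,192)]).items(): print(n,onz(s,[rc(x) for x in q],.064).round(3).tolist())
def dc(p): return (190+(p[0]-400)/2.667,230+(p[1]-309)/2.667)
for n,q in dict(s1=[(590,440),(645,415)],s2=[(505,400),(553,380)],s3=[(455,350),(505,332)]).items(): print(n,onz(d,[dc(x) for x in q],.064).round(3).tolist())
for n,uv,z in(('mug',(280,262),.09),('jar',(233,153),.12),('soap',(139,188),.2)):print(n,onz(s,[uv],z).round(3))
```

```text
bar [[ 0.527 -0.361  0.114]
 [ 0.512 -0.132  0.114]]
base back [[ 0.677 -0.354  0.006]
 [ 0.674 -0.131  0.006]]
hinge [[ 0.596 -0.359  0.096]
 [ 0.586 -0.131  0.096]]
side base [[ 0.683 -0.15   0.012]
 [ 0.479 -0.189  0.012]
 [ 0.475 -0.382  0.012]]
s1 [[0.391, 0.283, 0.064], [0.388, 0.329, 0.064]]
s2 [[0.507, 0.318, 0.064], [0.503, 0.367, 0.064]]
s3 [[0.605, 0.311, 0.064], [0.599, 0.369, 0.064]]
s1 [[0.405, 0.336, 0.064], [0.393, 0.274, 0.064]]
s2 [[0.513, 0.367, 0.064], [0.502, 0.313, 0.064]]
s3 [[0.617, 0.365, 0.064], [0.603, 0.308, 0.064]]
mug [[ 0.766 -0.124  0.09 ]]
jar [[ 0.295 -0.316  0.12 ]]
soap [[ 0.597 -0.501  0.2  ]]
```

```bash
cat >> h.py <<'E'
def d(p,yaw,pitch=0,z_g=False):
    """delta in tool axes for a TCP target p, tool down, yaw; pitch = lifts tool-x"""
    t=tool(); r=R.from_euler('z',yaw).as_matrix()@R.from_euler('y',-pitch).as_matrix()@R.from_euler('x',np.pi).as_matrix()
    D=np.linalg.inv(t)@T(p,r)
    print('delta',(D[:3,3]).round(4),'rotvec',np.degrees(R.from_matrix(D[:3,:3]).as_rotvec()).round(2),'now',t[:3,3].round(4),R.from_matrix(t[:3,:3]).as_euler('xyz').round(4))
E
python3 - <<'E'
from h import *
import pickle
d((.237,-.578,.42),.389); d((.54,-.18,.42),np.pi/2)
s=pickle.load(open('scene0.pkl','rb'))
print(onz(s,[(391,172),(433,169),(484,205)],.035).round(3))
E
```

```text
delta [ 0.0002 -0.0002 -0.1892] rotvec [-0.05  0.   -0.01] now [ 0.2368 -0.5781  0.2308] [-3.1407e+00  1.0000e-04  3.8880e-01]
delta [ 0.4315 -0.2536 -0.189 ] rotvec [-5.000e-02 -3.000e-02 -6.772e+01] now [ 0.2368 -0.5781  0.2308] [-3.1407e+00  1.0000e-04  3.8880e-01]
[[0.299 0.231 0.035]
 [0.284 0.383 0.035]
 [0.489 0.492 0.035]]
```

>>> {"api": "send_rows", "payload": {"plan": "0 0 -0.04 0 0 0 0.085;0 0 -0.08 0 0 0 0.085;0 0 -0.12 0 0 0 0.085;0 0 -0.16 0 0 0 0.085;0 0 -0.19 0 0 -4 0.085;0.04 -0.025 -0.19 0 0 -10 0.085;0.08 -0.047 -0.19 0 0 -16 0.085;0.12 -0.07 -0.19 0 0 -22 0.085;0.16 -0.094 -0.19 0 0 -28 0.085;0.2 -0.118 -0.19 0 0 -34 0.085"}}

```text
clock: 0.98
position: [0.3636, -0.4107, 0.4213]
tool_rot: [-3.141, 0.0, 0.987]
force: [-0.2, -0.8, -0.4]
grip_width: 0.0852
finger_force: 0.0
```

```bash
python3 -c "
from h import *
d((.54,-.18,.42),np.pi/2)"
```

```text
delta [0.2897 0.0201 0.0012] rotvec [-1.000e-02  1.000e-02 -3.344e+01] now [ 0.3636 -0.4107  0.4213] [-3.1415e+00  2.0000e-04  9.8720e-01]
```

>>> {"api": "send_rows", "payload": {"plan": "0.04 0.003 0 0 0 -6 0.085;0.08 0.006 0 0 0 -12 0.085;0.12 0.009 0 0 0 -18 0.085;0.16 0.012 0 0 0 -24 0.085;0.2 0.015 0 0 0 -30 0.085;0.24 0.018 0 0 0 -33.4 0.085;0.28 0.02 0 0 0 -33.4 0.085;0.29 0.02 0 0 0 -33.4 0.085;0.29 0.02 0 0 0 -33.4 0.085;0.29 0.02 0 0 0 -33.4 0.085"}}

```text
clock: 1.82
position: [0.5406, -0.1822, 0.4209]
tool_rot: [-3.141, -0.0, 1.566]
force: [-0.3, -0.3, -0.0]
grip_width: 0.0848
finger_force: 0.0
```

```bash
python3 -c "
from h import *
import pickle
d((.54,-.18,.42),np.pi/2)
c=grab('wrist','pics/w1.png');pickle.dump(c,open('w1.pkl','wb'))
D=lambda p:np.array([.517,-.246,0])+np.array(p)
print(proj(c,[D((-.0,-.141,.078)),D((80e-3,0,.096)),D((-.055,-.116,.012)),D((.16,.116,.012))]).round(0))"
```

```text
delta [ 0.0022 -0.0006  0.0009] rotvec [-0.04 -0.01 -0.27] now [ 0.5406 -0.1822  0.4209] [-3.1408e+00 -1.0000e-04  1.5660e+00]
[[310. 273.]
 [361. 195.]
 [281. 243.]
 [407. 113.]]
```

View pics/w1.png

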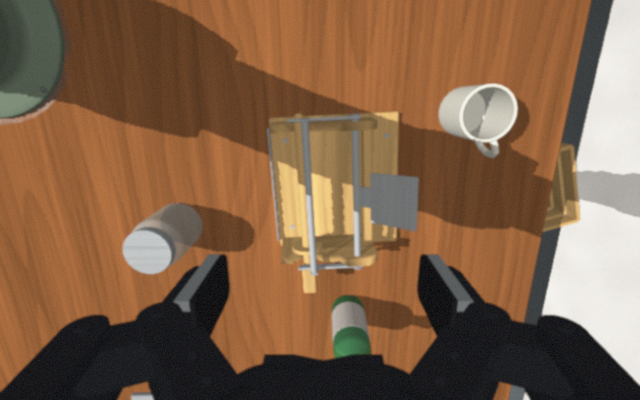

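The wrist view shows the dispenser's bar at (306,122)-(313,274), hinge rod near x=355, paddle at (395,200), grip end at (308,290), jar (150,250), mug (480,112) and soap (350,330). I'll take one zoomed crop for the pose fit.

```bash
python3 -c "
import cv2
a=cv2.imread('pics/w1.png');cv2.imwrite('pics/w1c.png',cv2.resize(a[100:300,255:430],(525,600),interpolation=2))"
```

```text
(no output)
```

View pics/w1c.png

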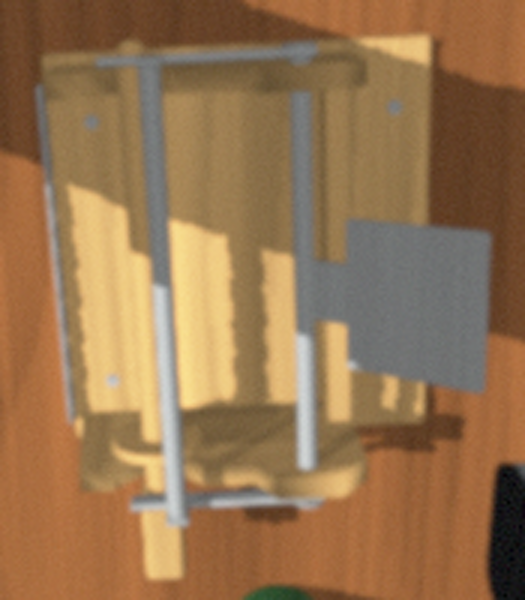

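```bash
cat > fit.py <<'E'
from h import *
import pickle
from scipy.optimize import least_squares
c=pickle.load(open('w1.pkl','rb'));s=pickle.load(open('scene0.pkl','rb'))
u=[(430,38),(428,422),(44,56),(149,58),(178,522),(347,220),(491,233),(484,392),(349,365)]
L=np.array([(.16,.116,.012),(.16,-.116,.012),(-.055,.116,.012),(.01,.115,.114),(.01,-.115,.114),(.099,.038,.1125),(.1548,.038,.155),(.1548,-.038,.155),(.099,-.038,.1125)])
uv=np.array(u)/3+[255,100]
us=np.array([(45,290),(53,60),(338,45)])/3.636+[190,180]; Ls=L[[1,4,3]]
def W(p,L): return L@R.from_euler('z',p[2]).as_matrix().T+[p[0],p[1],0]
def f(p): return np.r_[(proj(c,W(p,L))-uv).ravel(),(proj(s,W(p,Ls))-us).ravel()]
r=least_squares(f,[.517,-.246,0],loss='soft_l1');p=r.x
print(p.round(4));print(f(p).reshape(-1,2).round(1))
np.save('disp.npy',p)
# spindle grip end
g=onz(c,[np.array((163,580))/3+[255,100]],.085)[0];print('grip end local',R.from_euler('z',-p[2]).as_matrix()@(g-[p[0],p[1],0]))
P=np.array([[.08+.062,0,.096+.05],[0,-.141,.078]]);print(W(p,P).round(4))
E
python3 fit.py
```

```text
[ 0.5103 -0.2504  0.0498]
[[ 0.6 -1.9]
 [-0.6 -0.1]
 [-1.3 -0.7]
 [-0.4  0.9]
 [ 0.3 -2. ]
 [ 0.1 -0.9]
 [ 0.1 -0.4]
 [ 0.7  1.2]
 [-0.   0.9]
 [-1.8 -1.8]
 [-1.1 -0.2]
 [-1.2  0.4]]
grip end local [-0.00311557 -0.17137721  0.085     ]
[[ 0.6521 -0.2433  0.146 ]
 [ 0.5173 -0.3912  0.078 ]]
```

```bash
cat >> h.py <<'E'
try: DP=np.load('disp.npy')
except Exception: DP=np.zeros(3)
def w(l): return R.from_euler('z',DP[2]).as_matrix()@np.array(l,float)+[DP[0],DP[1],0]
YD=np.pi/2+DP[2]
E
python3 -c "
from h import *
print(w((.146,0,.18)));d(w((.146,0,.18)),YD)"
```

```text
[ 0.65609961 -0.24313608  0.18      ]
delta [-0.0592  0.1165  0.241 ] rotvec [-0.04  0.02 -3.22] now [ 0.5402 -0.1831  0.4211] [-3.1410e+00  3.0000e-04  1.5644e+00]
```

>>> {"api": "send_rows", "payload": {"plan": "-0.02 0.03 0.01 0 0 -1.6 0;-0.04 0.065 0.02 0 0 -3.2 0;-0.059 0.1 0.03 0 0 -3.2 0;-0.059 0.1165 0.065 0 0 -3.2 0;-0.059 0.1165 0.105 0 0 -3.2 0;-0.059 0.1165 0.145 0 0 -3.2 0;-0.059 0.1165 0.185 0 0 -3.2 0;-0.059 0.1165 0.225 0 0 -3.2 0;-0.059 0.1165 0.241 0 0 -3.2 0;-0.059 0.1165 0.241 0 0 -3.2 0"}}

```text
clock: 2.7
position: [0.6539, -0.2434, 0.1758]
tool_rot: [-3.135, -0.002, 1.619]
force: [-0.7, 0.2, 0.6]
grip_width: -0.0002
finger_force: 0.0
```

```bash
python3 -c "
from h import *
d(w((.146,0,.06)),YD)"
```

```text
delta [-0.      0.003   0.1158] rotvec [-0.37 -0.09 -0.08] now [ 0.6539 -0.2434  0.1758] [-3.1351e+00 -1.6000e-03  1.6192e+00]
```

>>> {"api": "send_rows", "payload": {"plan": "0 0.001 0.012 0 0 0 0;0 0.001 0.024 0 0 0 0;0 0.001 0.036 0 0 0 0;0 0.001 0.048 0 0 0 0;0 0.001 0.06 0 0 0 0;0 0.001 0.07 0 0 0 0;0 0.001 0.08 0 0 0 0;0 0.001 0.09 0 0 0 0;0 0.001 0.1 0 0 0 0;0 0.001 0.1 0 0 0 0"}}

```text
clock: 3.53
position: [0.6566, -0.2419, 0.0778]
tool_rot: [-3.139, -0.001, 1.621]
force: [-0.4, -0.1, -0.8]
grip_width: -0.0
finger_force: 0.0
```

>>> {"api": "send_rows", "payload": {"plan": "0 0 0.004 0 0 0 0;0 0 0.008 0 0 0 0;0 0 0.012 0 0 0 0;0 0 0.015 0 0 0 0;0 0 0.018 0 0 0 0;0 0 0.018 0 0 0 0;0 0 0.018 0 0 0 0"}}

```text
clock: 4.12
position: [0.6576, -0.242, 0.0621]
tool_rot: [-3.141, -0.0, 1.621]
force: [0.1, -0.1, -0.1]
grip_width: 0.0003
finger_force: 0.0
```

```bash
python3 -c "
from h import *
import pickle
c=grab('side');print(tool()[:3,3])
p=w((.08,0,.168));print(proj(c,[w((.08,-.115,.168)),w((.08,.115,.168)),w((0,-.141,.078))]))
cv2.imwrite('pics/s2.png',cv2.resize(c['img'][110:230,300:430,::-1],(520,480),interpolation=2))"
```

```text
[ 0.6576692  -0.24194292  0.06222469]
[[377.1006604  135.92755557]
 [336.59028143 158.80972401]
 [396.24869763 161.18322602]]
```

View pics/s2.png

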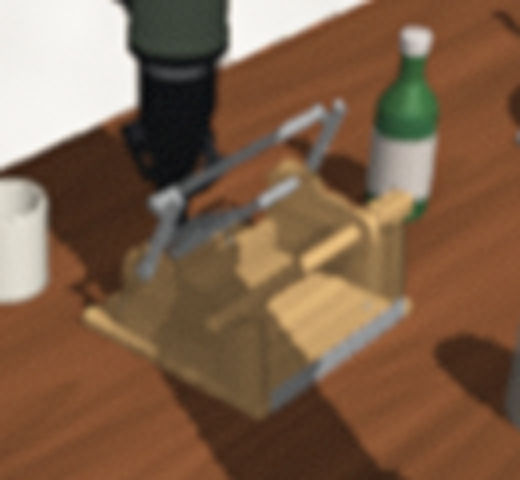

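```bash
python3 -c "
from h import *
c=grab('side');print(tool()[:3,3])
for q in (.9,1.0,1.1,1.2,1.3):
  a=np.arctan2(18,-70)-q; x,z=.08+.0723*np.cos(a),.096+.0723*np.sin(a)
  print(q,proj(c,[w((x,-.115,z)),w((x,.115,z))]).round(1).tolist(), (proj(c,[w((x,-.115,z)),w((x,.115,z))])*4-[1200,440]).round(0).tolist())
"
```

```text
[ 0.65768372 -0.24194914  0.06230661]
0.9 [[383.3, 139.8], [343.0, 163.3]] [[333.0, 119.0], [172.0, 213.0]]
1.0 [[381.9, 138.6], [341.5, 162.0]] [[328.0, 115.0], [166.0, 208.0]]
1.1 [[380.4, 137.6], [340.0, 160.8]] [[322.0, 110.0], [160.0, 203.0]]
1.2 [[378.9, 136.7], [338.5, 159.7]] [[316.0, 107.0], [154.0, 199.0]]
1.3 [[377.4, 136.0], [336.9, 158.9]] [[310.0, 104.0], [148.0, 196.0]]
```

>>> {"api": "send_rows", "payload": {"plan": "0 0 0.002 0 0 0 0;0 0 0.004 0 0 0 0;0 0 0.006 0 0 0 0;0 0 0.006 0 0 0 0"}}

```text
clock: 4.55
position: [0.6576, -0.242, 0.0559]
tool_rot: [-3.141, -0.0, 1.621]
force: [0.8, -0.8, 1.2]
grip_width: 0.0
finger_force: 0.7
```

>>> {"api": "send_rows", "payload": {"plan": "0 0 0.002 0 0 0 0;0 0 0.004 0 0 0 0;0 0 0.006 0 0 0 0;0 0 0.006 0 0 0 0"}}

```text
clock: 4.88
position: [0.6588, -0.2421, 0.0511]
tool_rot: [3.139, 0.0, 1.621]
force: [1.3, 0.8, 10.1]
grip_width: 0.0
finger_force: 4.3
```

```bash
python3 -c "
from h import *
d(w((0,-.145,.19)),YD)"
```

```text
delta [-0.1459 -0.1485 -0.1392] rotvec [0.14 0.03 0.02] now [ 0.6588 -0.2421  0.0511] [3.1392e+00 5.0000e-04 1.6209e+00]
```

>>> {"api": "send_rows", "payload": {"plan": "0 0 -0.04 0 0 0 0;0 0 -0.08 0 0 0 0;0 0 -0.12 0 0 0 0.02;0 0 -0.16 0 0 0 0.05;0 0 -0.2 0 0 0 0.085;-0.025 -0.025 -0.21 0 0 0 0.085;-0.05 -0.05 -0.21 0 0 0 0.085;-0.08 -0.08 -0.21 0 0 0 0.085;-0.105 -0.105 -0.2 0 0 0 0.085;-0.13 -0.13 -0.18 0 0 0 0.085"}}

```text
clock: 5.72
position: [0.5336, -0.3803, 0.2319]
tool_rot: [3.139, 0.002, 1.62]
force: [1.4, -0.8, -0.8]
grip_width: 0.085
finger_force: 0.0
```

```bash
python3 -c "
from h import *
import pickle
d(w((0,-.145,.19)),YD)
d(w((0,-.145,.061)),YD)
c=grab('wrist','pics/w2.png');pickle.dump(c,open('w2.pkl','wb'))
print(proj(c,[w((0,-.169,.089)),w((0,-.117,.089)),w((0,0,.086))]))"
```

```text
delta [-0.0141 -0.0169  0.0419] rotvec [ 0.14  0.13 -0.02] now [ 0.5336 -0.3803  0.2319] [3.1391e+00 2.2000e-03 1.6203e+00]
delta [-0.0138 -0.0172  0.1709] rotvec [ 0.14  0.13 -0.02] now [ 0.5336 -0.3803  0.2319] [3.1391e+00 2.2000e-03 1.6203e+00]
[[305.56779837 223.50428281]
 [304.71392573 169.19280548]
 [302.57112756  23.54309128]]
```

View pics/w2.png

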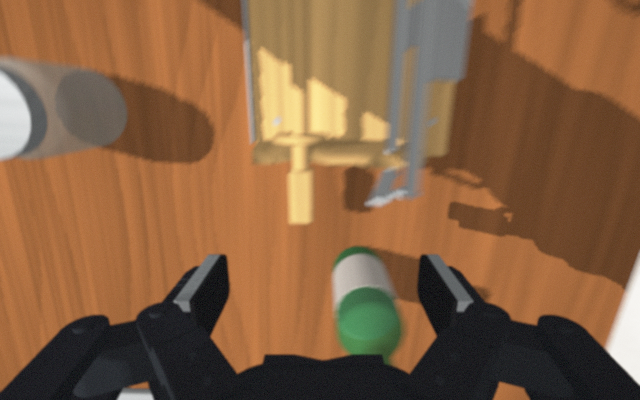

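The grip is centred at (300,198), from (301,172) to (300,223). That is about 5 px left of the prediction, so I'll refine the dispenser pose with this view.

Run:
```python
from h import *
import pickle
c=pickle.load(open('w2.pkl','rb'))
print('front edge',proj(c,[w((-.055,-.116,.012)),w((-.055,0,.012))]).round(1).tolist(),'back',proj(c,[w((.16,-.116,.012)),w((.16,-.05,.012))]).round(1).tolist())
im=c['img'].astype(int)
for r in (60,90,180,200,220): print(r,[tuple(im[r,k]) and int(im[r,k].sum()) for k in range(280,325,2)])
print([int(im[60,k].sum()) for k in range(236,262,2)],[int(im[120,k].sum()) for k in range(236,262,2)],[int(im[120,k].sum()) for k in range(430,460,2)])
Y=np.array([-.169,-.117]);print(onz(c,[(300,223),(301,172)],.089))
print(onz(c,[(247,60),(252,140)],.012),onz(c,[(450,100),(447,150)],.012))
```

```text
front edge [[259.0, 154.0], [252.4, 39.6]] back [[451.2, 154.1], [458.6, 91.9]]
60 [450, 419, 421, 428, 369, 367, 359, 371, 373, 374, 381, 373, 354, 346, 362, 372, 397, 418, 424, 418, 413, 405, 390]
90 [568, 581, 591, 608, 605, 600, 604, 593, 570, 562, 517, 463, 402, 424, 495, 545, 614, 635, 634, 635, 625, 618, 604]
180 [393, 395, 392, 453, 519, 556, 603, 592, 578, 581, 589, 578, 584, 576, 549, 488, 422, 354, 339, 341, 332, 324, 306]
200 [388, 389, 394, 416, 503, 556, 588, 590, 582, 578, 578, 573, 571, 582, 546, 492, 430, 365, 347, 336, 328, 331, 328]
220 [386, 396, 392, 405, 473, 524, 575, 588, 590, 579, 578, 571, 574, 566, 544, 481, 408, 350, 333, 334, 332, 336, 330]
[358, 348, 347, 371, 456, 494, 458, 388, 360, 388, 393, 445, 517] [376, 376, 388, 390, 394, 418, 481, 483, 454, 374, 384, 380, 398] [369, 381, 380, 375, 380, 376, 374, 379, 361, 321, 288, 242, 211, 207, 209]
[[ 0.51345284 -0.41894985  0.089     ]
 [ 0.51287312 -0.36998793  0.089     ]]
[[ 0.44955227 -0.27246531  0.012     ]
 [ 0.45348172 -0.35385303  0.012     ]] [[ 0.66484215 -0.30095079  0.012     ]
 [ 0.67043537 -0.35400319  0.012     ]]
```

>>> {"api": "send_rows", "payload": {"plan": "-0.014 -0.017 0.03 0 0 0 0.085;-0.014 -0.017 0.042 0 0 0 0.085;-0.014 -0.017 0.042 0 0 0 0.085;-0.014 -0.017 0.042 0 0 0 0.085;-0.014 -0.017 0.042 0 0 0 0.085"}}

```text
clock: 6.18
position: [0.5194, -0.3924, 0.1892]
tool_rot: [3.14, 0.0, 1.622]
force: [-0.4, 0.3, 0.4]
grip_width: 0.0849
finger_force: 0.0
```

Run:
```python
from h import *
d(w((0,-.145,.061)),YD)
c=grab('wrist','pics/w3.png')
print(observe()['qd'].round(3))
P=proj(c,[w((0,-.169,.089)),w((0,-.117,.089))]);print(P.round(1))
im=c['img'].astype(int)
m=(im.sum(2)>470)&(im[:,:,0]-im[:,:,2]>60)
for r in range(int(P[1,1]),int(P[0,1])+20,8):
    k=np.where(m[r,270:340])[0]+270; print(r,k.min() if len(k) else None,k.max() if len(k) else None)
```

```text
delta [-0.0027 -0.0022  0.1282] rotvec [0.06 0.   0.1 ] now [ 0.5194 -0.3924  0.1892] [3.1405e+00 1.0000e-04 1.6223e+00]
[ 0.001 -0.005  0.003  0.002  0.002 -0.002  0.001]
[[321.2 230.1]
 [321.3 166.4]]
166 307 325
174 305 331
182 305 330
190 305 330
198 305 330
206 305 330
214 305 330
222 305 330
230 None None
238 None None
246 None None
```

>>> {"api": "send_rows", "payload": {"plan": "-0.003 -0.0045 0.03 0 0 0 0.085;-0.003 -0.0045 0.06 0 0 0 0.085;-0.003 -0.0045 0.085 0 0 0 0.085;-0.003 -0.0045 0.105 0 0 0 0.085;-0.003 -0.0045 0.12 0 0 0 0.085;-0.003 -0.0045 0.128 0 0 0 0.085;-0.003 -0.0045 0.128 0 0 0 0.085;-0.003 -0.0045 0.128 0 0 0 0.085;-0.003 -0.0045 0.128 0 0 0 0.085"}}

```text
clock: 6.98
position: [0.5146, -0.3967, 0.0617]
tool_rot: [3.14, 0.001, 1.621]
force: [0.3, 0.0, -0.5]
grip_width: 0.085
finger_force: 0.0
```

>>> {"api": "send_rows", "payload": {"plan": "0 0 0 0 0 0 0.04;0 0 0 0 0 0 0.03;0 0 0 0 0 0 0.015;0 0 0 0 0 0 0.01;0 0 0 0 0 0 0.01;0 0 0 0 0 0 0.01;0 0 0 0 0 0 0.01;0 0 0 0 0 0 0.01", "grip_force": 25}}

```text
clock: 7.65
position: [0.5145, -0.3964, 0.0607]
tool_rot: [3.14, 0.0, 1.621]
force: [5.4, -0.0, 4.7]
grip_width: 0.0217
finger_force: 25.4
```

Run:
```python
from h import *
s=observe();print(s['clock'],s['position'].round(4),s['tool_rot'].round(4),s['force'].round(2),s['moment'].round(2),s['grip_width'],s['finger_force'])
p=s['position']-w((0,0,0));print('local tcp',R.from_euler('z',-DP[2]).as_matrix()@p)
```

```text
7.65 [ 0.5145 -0.3964  0.0607] [3.1403e+00 3.0000e-04 1.6211e+00] [ 5.38 -0.03  4.73] [ 0.13 -1.09 -0.18] 0.021726696208175487 25.398078560829163
local tcp [-0.0030398  -0.14601216  0.06068141]
```

>>> {"api": "send_rows", "payload": {"plan": "0 0.001 0 0 0 0 0.01;0 0.001 0 0 0 0 0.01;0 0.001 0 0 0 0 0.01;0 0.001 -0.015 0 0 0 0.01;0 0.001 -0.04 0 0 0 0.01;0 0.001 -0.08 0 0 0 0.01;0 0.001 -0.12 0 0 0 0.01;0 0.001 -0.16 0 0 0 0.01;0 0.001 -0.2 0 0 0 0.01;0 0.001 -0.2 0 0 0 0.01", "grip_force": 110}}

```text
clock: 8.48
position: [0.5163, -0.3977, 0.2678]
tool_rot: [3.135, 0.006, 1.62]
force: [0.0, -1.2, -0.3]
grip_width: 0.0205
finger_force: 107.7
```

Run:
```python
from h import *
import pickle
DP[0]-=.0012; np.save('disp.npy',DP)
s=observe();print(s['clock'],s['position'].round(4),s['tool_rot'].round(4),s['grip_width'],s['finger_force'])
sd=grab('side','pics/s3.png');sc=grab('scene','pics/c3.png');w_=grab('wrist')
pickle.dump((sd,sc),open('sp.pkl','wb'))
o=np.zeros((600,800,3),np.uint8)
o[:300,:450]=cv2.resize(sd['img'][230:330,190:340],(450,300),interpolation=2)
o[300:,:450]=cv2.resize(sc['img'][155:255,370:520],(450,300),interpolation=2)
o[:219,450:]=cv2.resize(w_['img'],(350,219)); 
o[300:550,450:]=cv2.resize(sc['img'][100:250,170:380],(350,250),interpolation=2)
cv2.imwrite('pics/m3.png',o[:,:,::-1])
```

```text
8.4833 [ 0.5163 -0.3977  0.2678] [3.1352 0.0056 1.6203] 0.020458483742386974 107.69790887832642
```

View pics/m3.png

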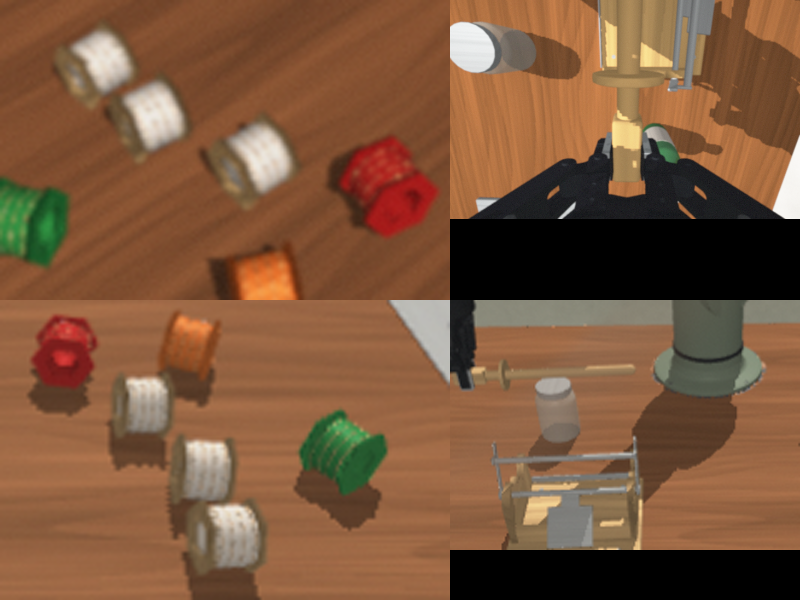

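The spindle is held straight and the bail is up. Next I localise the spools by fitting a hex-flange plus twine model to the white masks in both fixed cameras.

```bash
cat > spools.py <<'E'
from h import *
from scipy.optimize import minimize
S=4
def white(c):
    hsv=cv2.cvtColor(cv2.resize(c['img'],None,fx=S,fy=S,interpolation=cv2.INTER_CUBIC),cv2.COLOR_RGB2HSV)
    return ((hsv[:,:,1]<75)&(hsv[:,:,2]>110)).astype(np.uint8)
def prism(p,y0,y1,r,n,ph):
    a=np.arange(n)*2*np.pi/n+ph
    L=np.array([(r*np.cos(t),y,r*np.sin(t)) for y in(y0,y1) for t in a])
    return L@R.from_euler('z',p[2]).as_matrix().T+[p[0],p[1],.032]
def render(c,p,q,shape):
    m=np.zeros(shape,np.uint8); r,t=q; h=.027
    parts=[(prism(p,-h,-h+t,.037,6,0),0),(prism(p,h-t,h,.037,6,0),0)]
    near=sorted(parts,key=lambda k:-np.linalg.norm(k[0].mean(0)-c['W'][:3,3]))
    for P,v in [near[0],(prism(p,-h+t,h-t,r,24,0),1),near[1]]:
        uv=((proj(c,P)+.5)*S-.5)
        cv2.fillConvexPoly(m,cv2.convexHull((uv*16).round().astype(np.int32)),v,shift=4)
    return m
def fit(cs,p0,q=(.028,.006)):
    ms=[]
    for c in cs:
        w_=white(c);u=((proj(c,[[p0[0],p0[1],.032]])[0]+.5)*S).astype(int);k=np.zeros_like(w_);a=22*S
        k[max(0,u[1]-a):u[1]+a,max(0,u[0]-a):u[0]+a]=1
        n,lab,st,ce=cv2.connectedComponentsWithStats(w_*k)
        i=1+np.argmin([np.hypot(*(ce[j]-u))+(1e3 if st[j,4]<250 else 0) for j in range(1,n)])
        ms.append((lab==i).astype(np.uint8))
    def cost(x):
        s=0
        for c,m in zip(cs,ms):
            r=render(c,x[:3],q,m.shape);s+=1-(r&m).sum()/max(1,(r|m).sum())
        return s
    best=min((minimize(cost,[p0[0],p0[1],y],method='Nelder-Mead',options=dict(initial_simplex=np.array([[p0[0],p0[1],y]]*4)+np.vstack([np.zeros(3),np.diag([.012,.012,.15])]),maxiter=120)) for y in(-.25,.0,.25)),key=lambda r:r.fun)
    return best.x,best.fun,ms
def overlay(cs,ps,fn):
    o=[]
    for c in cs:
        b=cv2.resize(c['img'],None,fx=S,fy=S,interpolation=2)[:,:,::-1].copy();A=[]
        for p in ps:
            uv=((proj(c,prism(p,-.027,.027,.037,6,0))+.5)*S-.5).astype(int);A.append(uv)
            cv2.polylines(b,[uv[:6]],1,(0,255,255),1);cv2.polylines(b,[uv[6:]],1,(255,0,255),1)
        m=np.vstack(A).mean(0).astype(int);o.append(b[max(0,m[1]-250):m[1]+250,max(0,m[0]-200):m[0]+200][:500])
    cv2.imwrite(fn,np.hstack(o))
E
cat > run.py <<'E'
from spools import *
import pickle,sys
cs=pickle.load(open('sp.pkl','rb'))
ps=[]
for p0 in((.397,.305),(.507,.341),(.607,.338)):
    x,f,ms=fit(cs,p0);ps.append(x);print(x.round(4),round(f,3),[int(m.sum()) for m in ms])
overlay(cs,ps,'pics/ov.png')
E
time python3 run.py
```

```text
[ 0.3965  0.303  -0.0599] 0.221 [4826, 3610]
[ 0.5095  0.3413 -0.1853] 0.25 [5022, 4384]
[ 0.6078  0.3392 -0.0068] 0.222 [4149, 4639]
real	0m12.910s
user	0m12.600s
sys	0m0.279s
```

View pics/ov.png

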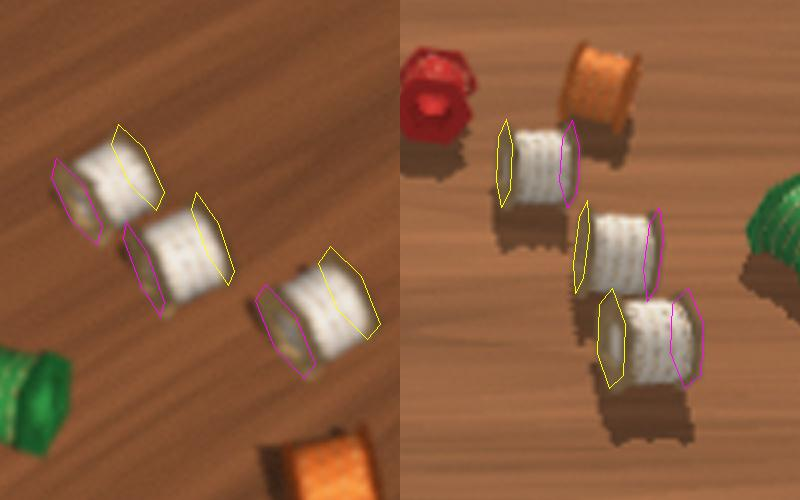

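```bash
python3 -c "
from h import *
d((.42,-.015,.26),1.611);d((.409,-.015,.06),1.611)"
```

```text
delta [ 3.856e-01 -7.480e-02 -2.000e-04] rotvec [-0.09 -0.02  0.56] now [ 0.514  -0.3964  0.2595] [-3.1401e+00 -3.0000e-04  1.6207e+00]
delta [ 0.3861 -0.0855  0.1998] rotvec [-0.09 -0.02  0.56] now [ 0.514  -0.3964  0.2595] [-3.1401e+00 -3.0000e-04  1.6207e+00]
```

>>> {"api": "send_rows", "payload": {"plan": "0.03 -0.006 0 0 0 0 0.01;0.07 -0.014 0 0 0 0 0.01;0.11 -0.022 0 0 0 0.5 0.01;0.15 -0.03 0 0 0 0.5 0.01;0.19 -0.038 0 0 0 0.5 0.01;0.23 -0.046 0 0 0 0.5 0.01;0.27 -0.054 0 0 0 0.5 0.01;0.31 -0.062 0 0 0 0.5 0.01;0.35 -0.07 0 0 0 0.5 0.01;0.38 -0.075 0 0 0 0.5 0.01"}}

```text
clock: 9.47
position: [0.4185, -0.0183, 0.259]
tool_rot: [-3.139, -0.0, 1.614]
force: [1.0, 0.9, 0.0]
grip_width: 0.0203
finger_force: 107.6
```

```bash
python3 -c "
from h import *
d((.409,-.015,.06),1.611)"
```

```text
delta [ 0.0036 -0.0088  0.199 ] rotvec [-0.17 -0.01  0.15] now [ 0.4185 -0.0183  0.259 ] [-3.1386e+00 -2.0000e-04  1.6136e+00]
```

>>> {"api": "send_rows", "payload": {"plan": "0 -0.004 0.035 0 0 0 0.01;-0.005 -0.0088 0.07 0 0 0 0.01;-0.005 -0.0088 0.105 0 0 0 0.01;-0.005 -0.0088 0.14 0 0 0 0.01;-0.005 -0.0088 0.17 0 0 0 0.01;-0.005 -0.0088 0.18 0 0 0 0.01;-0.005 -0.0088 0.18 0 0 0 0.01;-0.005 -0.0088 0.18 0 0 0 0.01"}}

```text
clock: 10.13
position: [0.411, -0.0258, 0.0795]
tool_rot: [-3.138, -0.001, 1.613]
force: [-0.5, 0.3, -0.9]
grip_width: 0.0208
finger_force: 107.5
```

```bash
cat > look.py <<'E'
from spools import *
import pickle,sys
pickle.dump((grab('side'),grab('scene')),open('sp.pkl','wb'))
cs=pickle.load(open('sp.pkl','rb'))
ps=[]
for a in sys.argv[2:]:
    x,f,ms=fit(cs,[float(v) for v in a.split(',')]);ps.append(x);print(x.round(4),round(f,3),[int(m.sum()) for m in ms])
t=tool()
for c in cs: # spindle tip, axis check
    print('tip px',proj(c,[(t@[k,0,-.0173,1])[:3] for k in(.06,.268)]).round(1).tolist())
if sys.argv[1]!='-': overlay(cs,ps,sys.argv[1])
s=observe();print(s['position'].round(4),s['tool_rot'].round(4))
E
python3 look.py pics/ov2.png .3965,.303
```

```text
[ 0.3964  0.3031 -0.0627] 0.222 [4846, 3599]
tip px [[338.9, 218.9], [288.5, 253.6]]
tip px [[337.0, 176.1], [401.4, 173.7]]
[ 0.4122 -0.026   0.0808] [ 3.1415 -0.      1.6121]
```

View pics/ov2.png

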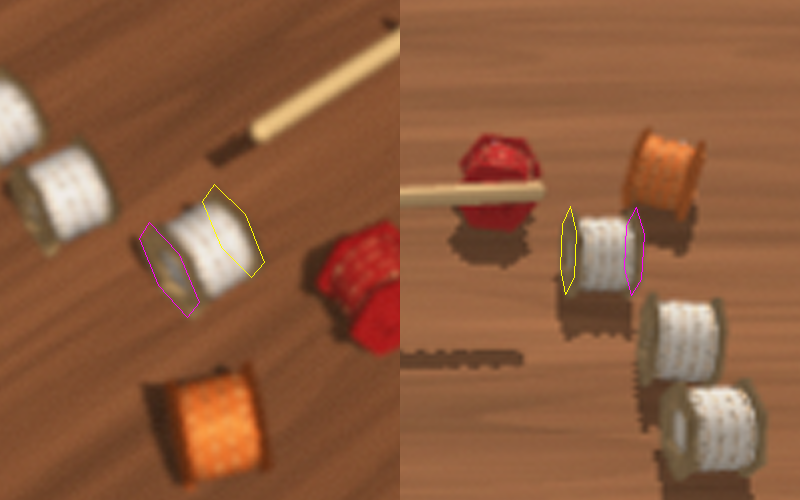

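The spindle tip appears at side (288,254.5) and scene (402.7,175.7), within 2 px of prediction, and spool 1 hasn't moved. Descending to bore height and threading.

>>> {"api": "send_rows", "payload": {"plan": "0 -0.002 0.02 0 0 0 0.01;0 -0.002 0.04 0 0 0 0.01;0 -0.002 0.058 0 0 0 0.01;0 -0.002 0.0635 0 0 0 0.01;0 -0.002 0.0635 0 0 0 0.01;0.01 -0.002 0.0635 0 0 0 0.01;0.025 -0.002 0.0635 0 0 0 0.01;0.04 -0.002 0.0635 0 0 0 0.01;0.05 -0.002 0.0635 0 0 0 0.01;0.05 -0.002 0.0635 0 0 0 0.01"}}

```text
clock: 11.07
position: [0.409, 0.0258, 0.0182]
tool_rot: [3.139, -0.001, 1.614]
force: [0.2, 0.1, -0.6]
grip_width: 0.0201
finger_force: 107.7
```

```bash
python3 look.py pics/ov3.png .3965,.303; python3 -c "
from h import *
d((.4015,.205,.017),1.611)"
```

```text
[ 0.396   0.3033 -0.0617] 0.221 [4869, 3621]
tip px [[328.1, 242.4], [276.9, 279.4]]
tip px [[351.6, 190.9], [413.8, 188.4]]
[0.4087 0.0238 0.0178] [3.1401e+00 1.0000e-04 1.6126e+00]
delta [0.1813 0.0003 0.0008] rotvec [0.08 0.01 0.09] now [0.4087 0.0238 0.0178] [3.1401e+00 1.0000e-04 1.6126e+00]
```

View pics/ov3.png

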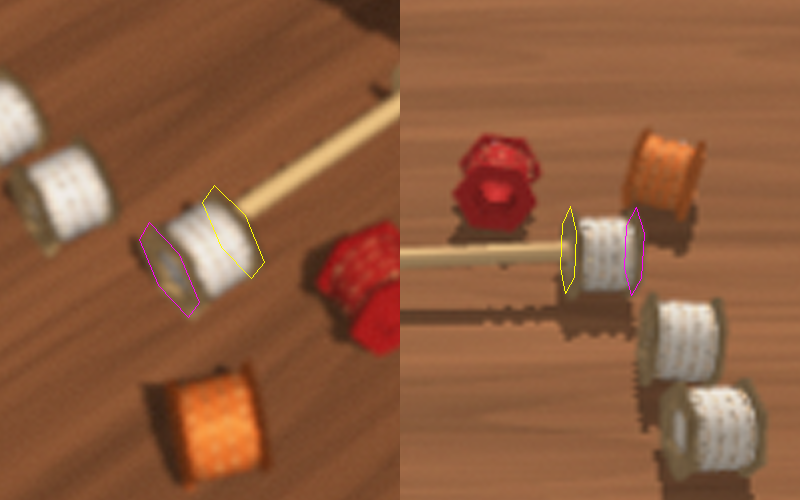

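The tip is inside the bore: scene shows the rod entering at (567,245) mid-flange, and the spool hasn't moved. Advancing.

>>> {"api": "send_rows", "payload": {"plan": "0.02 0 0.0008 0 0 0 0.01;0.045 0 0.0008 0 0 0 0.01;0.07 0 0.0008 0 0 0 0.01;0.095 0 0.0008 0 0 0 0.01;0.12 0 0.0008 0 0 0 0.01;0.145 0 0.0008 0 0 0 0.01;0.165 0 0.0008 0 0 0 0.01;0.18 0 0.0008 0 0 0 0.01;0.19 0 0.0008 0 0 0 0.01;0.197 0 0.0008 0 0 0 0.01"}}

```text
clock: 12.0
position: [0.4003, 0.221, 0.0164]
tool_rot: [3.141, -0.0, 1.612]
force: [0.1, -1.5, -1.1]
grip_width: 0.0204
finger_force: 107.6
```

```bash
python3 look.py - .3965,.303; python3 -c "
from h import *
t=tool();print(t[:3,3])"
```

```text
[ 0.3949  0.3118 -0.0082] 0.217 [4873, 3628]
tip px [[279.8, 277.7], [217.4, 322.6]]
tip px [[410.5, 188.9], [472.5, 186.4]]
[0.4003 0.2209 0.0163] [ 3.1412e+00 -3.0000e-04  1.6123e+00]
[0.40031395 0.22089181 0.01625175]
```

>>> {"api": "send_rows", "payload": {"plan": "0 0 -0.008 0 0 0 0.01;0 0 -0.022 0 1 0 0.01;0 0 -0.042 0 2 0 0.01;0 0 -0.065 0 3 0 0.01;0 0 -0.09 0 3 0 0.01;0 0 -0.11 0 3 0 0.01;0 0 -0.12 0 3 0 0.01;0 0 -0.12 0 3 0 0.01"}}

```text
clock: 12.77
position: [0.401, 0.22, 0.1379]
tool_rot: [3.139, -0.053, 1.611]
force: [1.2, 0.2, -1.6]
grip_width: 0.0206
finger_force: 107.5
```

```bash
python3 run.py | tail -2; python3 look.py pics/ov4.png .507,.341 .608,.339;python3 -c "
from h import *
d((.608,.015,.133),np.pi/2)"
```

```text
[ 0.5083  0.3416 -0.1914] 0.248 [5041, 4454]
[ 0.6078  0.3392 -0.0068] 0.221 [4150, 4629]
[ 0.5096  0.3411 -0.1805] 0.73 [2207, 4373]
[ 0.6078  0.3393 -0.0074] 0.224 [4167, 4639]
tip px [[277.1, 245.2], [208.7, 286.4]]
tip px [[415.4, 157.6], [482.1, 152.2]]
[0.4001 0.2199 0.1356] [ 3.1415 -0.0519  1.6112]
delta [-0.213   0.1995 -0.0084] rotvec [-0.05 -2.97  2.32] now [0.4001 0.2199 0.1356] [ 3.1415 -0.0519  1.6112]
```

View pics/ov4.png

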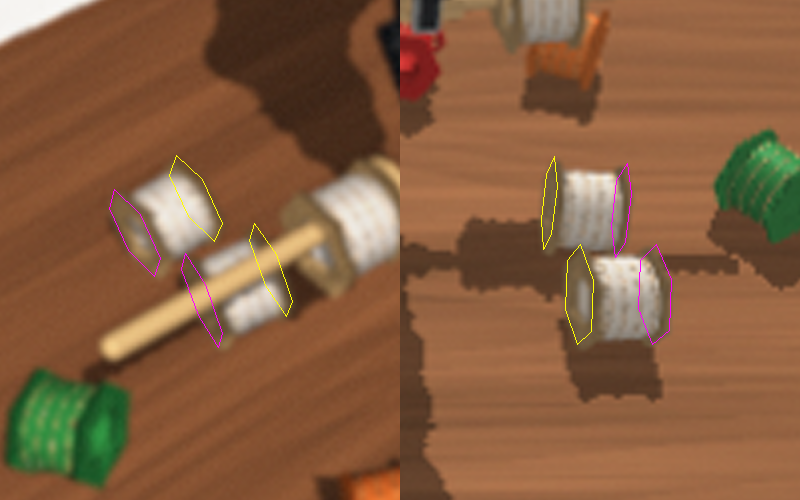

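>>> {"api": "send_rows", "payload": {"plan": "-0.008 0.007 0 0 0 0.3 0.01;-0.024 0.022 -0.001 0 0 0.8 0.01;-0.048 0.044 -0.002 0 0 1.3 0.01;-0.075 0.07 -0.003 0 0 1.8 0.01;-0.105 0.098 -0.004 0 0 2.3 0.01;-0.135 0.126 -0.005 0 0 2.3 0.01;-0.165 0.154 -0.006 0 0 2.3 0.01;-0.19 0.178 -0.007 0 0 2.3 0.01;-0.206 0.193 -0.008 0 0 2.3 0.01;-0.213 0.1995 -0.0084 0 0 2.3 0.01"}}

```text
clock: 13.7
position: [0.6094, 0.0119, 0.131]
tool_rot: [-3.138, -0.051, 1.568]
force: [-0.9, -0.6, -1.5]
grip_width: 0.02
finger_force: 107.5
```

```bash
python3 look.py - .507,.341 .608,.339;python3 -c "
from h import *
d((.608,.015,.040),np.pi/2);d((.608,.015,.019),np.pi/2)"
```

```text
[ 0.5093  0.3415 -0.1979] 0.247 [5033, 4377]
[ 0.6078  0.3392 -0.0065] 0.224 [4158, 4626]
tip px [[286.5, 183.3], [231.4, 208.2]]
tip px [[355.2, 201.8], [432.8, 197.7]]
[0.6082 0.0142 0.1313] [-3.1373 -0.0519  1.5697]
delta [-0.0039  0.0002  0.0913] rotvec [-0.24 -2.97 -0.06] now [0.6082 0.0142 0.1313] [-3.1373 -0.0519  1.5697]
delta [-0.005   0.0002  0.1122] rotvec [-0.24 -2.97 -0.06] now [0.6082 0.0142 0.1313] [-3.1373 -0.0519  1.5697]
```

>>> {"api": "send_rows", "payload": {"plan": "-0.001 0 0.02 0 -1 0 0.01;-0.002 0 0.045 0 -2 0 0.01;-0.003 0 0.07 0 -3 0 0.01;-0.004 0 0.085 0 -3 0 0.01;-0.0045 0 0.095 0 -3 0 0.01;-0.005 0 0.104 0 -3 0 0.01;-0.005 0 0.112 0 -3 0 0.01;-0.005 0 0.112 0 -3 0 0.01;0.01 0 0.112 0 -3 0 0.01;0.01 0 0.112 0 -3 0 0.01"}}

```text
clock: 14.63
position: [0.6083, 0.0344, 0.0228]
tool_rot: [-3.141, -0.002, 1.574]
force: [-0.9, 1.2, -0.6]
grip_width: 0.0203
finger_force: 107.7
```

```bash
python3 look.py pics/ov5.png .507,.341 .608,.339;python3 -c "
from h import *
d((.608,.200,.019),np.pi/2);print(observe()['force'])"
```

```text
[ 0.5095  0.3412 -0.1854] 0.251 [5037, 4377]
[ 0.6078  0.3392 -0.006 ] 0.226 [4166, 4644]
tip px [[284.2, 213.1], [232.0, 242.5]]
tip px [[359.9, 231.7], [432.0, 230.7]]
[0.6083 0.0321 0.0226] [-3.1406e+00 -2.0000e-04  1.5730e+00]
delta [1.679e-01 1.000e-04 3.700e-03] rotvec [-0.06 -0.01  0.13] now [0.6083 0.0321 0.0226] [-3.1406e+00 -2.0000e-04  1.5730e+00]
[-0.2805649  -0.87111228 -1.30706567]
```

View pics/ov5.png

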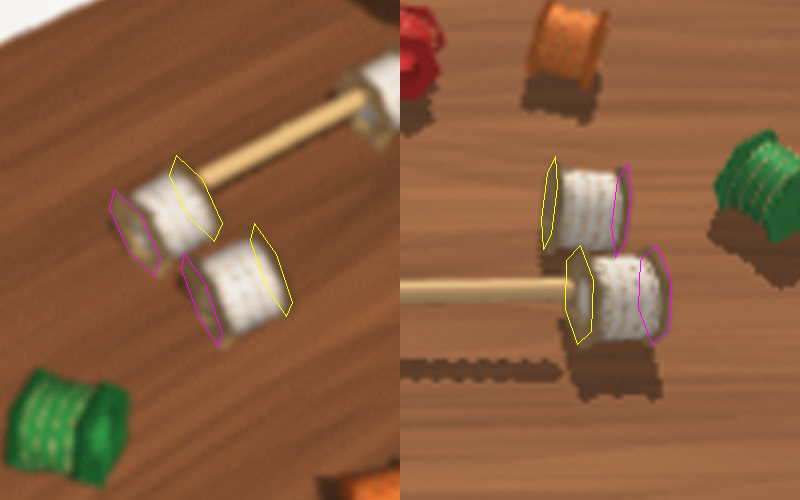

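>>> {"api": "send_rows", "payload": {"plan": "0 0 0.0045 0 0 0 0.01;0.015 0 0.0045 0 0 0 0.01;0.035 0 0.0045 0 0 0 0.01;0.06 0 0.0045 0 0 0 0.01;0.085 0 0.0045 0 0 0 0.01;0.11 0 0.0045 0 0 0 0.01;0.135 0 0.0045 0 0 0 0.01;0.155 0 0.0045 0 0 0 0.01;0.168 0 0.0045 0 0 0 0.01;0.174 0 0.0045 0 0 0 0.01"}}

```text
clock: 15.57
position: [0.6075, 0.2073, 0.0173]
tool_rot: [-3.139, -0.0, 1.573]
force: [-0.6, -1.5, -0.6]
grip_width: 0.0205
finger_force: 107.7
```

```bash
python3 look.py - .507,.341 .608,.345;python3 -c "
from h import *
print(observe()['force'])"
```

```text
[ 0.5094  0.3413 -0.1936] 0.242 [5036, 4340]
[ 0.6092  0.3522 -0.0561] 0.24 [4400, 4781]
tip px [[241.5, 238.6], [181.0, 272.8]]
tip px [[419.8, 232.2], [492.2, 231.2]]
[0.6077 0.2059 0.0173] [-3.1395e+00  1.0000e-04  1.5726e+00]
[-0.50227401 -0.46362963 -0.81393788]
```

>>> {"api": "send_rows", "payload": {"plan": "0 0 -0.008 0 0 0 0.01;0 0 -0.022 0 1 0 0.01;0 0 -0.042 0 2 0 0.01;0 0 -0.065 0 3 0 0.01;0 0 -0.09 0 3 0 0.01;0 0 -0.11 0 3 0 0.01;0 0 -0.12 0 3 0 0.01;0 0 -0.12 0 3 0 0.01"}}

```text
clock: 16.33
position: [0.6093, 0.205, 0.1404]
tool_rot: [3.14, -0.054, 1.571]
force: [0.7, 0.6, -2.8]
grip_width: 0.0203
finger_force: 107.5
```

```bash
python3 look.py - .507,.341;python3 -c "
from h import *
d((.476,.018,.133),np.pi/2-.1,.052)"
```

```text
[ 0.5058  0.3441 -0.1362] 0.606 [5033, 7515]
tip px [[236.6, 207.2], [170.7, 237.2]]
tip px [[426.1, 199.0], [505.1, 194.8]]
[0.6079 0.205  0.1372] [-3.1395 -0.0521  1.5713]
delta [-0.1869 -0.132  -0.0053] rotvec [-0.42 -0.    5.75] now [0.6079 0.205  0.1372] [-3.1395 -0.0521  1.5713]
```

>>> {"api": "send_rows", "payload": {"plan": "-0.006 -0.004 0 0 0 0.3 0.01;-0.02 -0.014 -0.001 0 0 1 0.01;-0.04 -0.028 -0.001 0 0 2 0.01;-0.064 -0.045 -0.002 0 0 3 0.01;-0.09 -0.063 -0.002 0 0 4 0.01;-0.116 -0.081 -0.003 0 0 5 0.01;-0.142 -0.1 -0.004 0 0 5.7 0.01;-0.166 -0.117 -0.005 0 0 5.7 0.01;-0.181 -0.128 -0.005 0 0 5.7 0.01;-0.187 -0.132 -0.005 0 0 5.7 0.01"}}

```text
clock: 17.27
position: [0.4734, 0.0157, 0.1318]
tool_rot: [-3.131, -0.05, 1.47]
force: [0.8, -0.3, -2.6]
grip_width: 0.0207
finger_force: 107.6
```

```bash
python3 look.py pics/ov6.png .507,.341;python3 -c "
from h import *
d((.476,.018,.019),np.pi/2-.1)"
```

```text
[ 0.5095  0.3414 -0.1867] 0.251 [5036, 4358]
tip px [[312.6, 200.3], [252.2, 225.2]]
tip px [[352.6, 174.7], [424.5, 174.7]]
[0.4751 0.0174 0.1323] [-3.1329 -0.0513  1.4704]
delta [-0.0052  0.0018  0.1132] rotvec [-0.5  -2.94 -0.01] now [0.4751 0.0174 0.1323] [-3.1329 -0.0513  1.4704]
```

View pics/ov6.png

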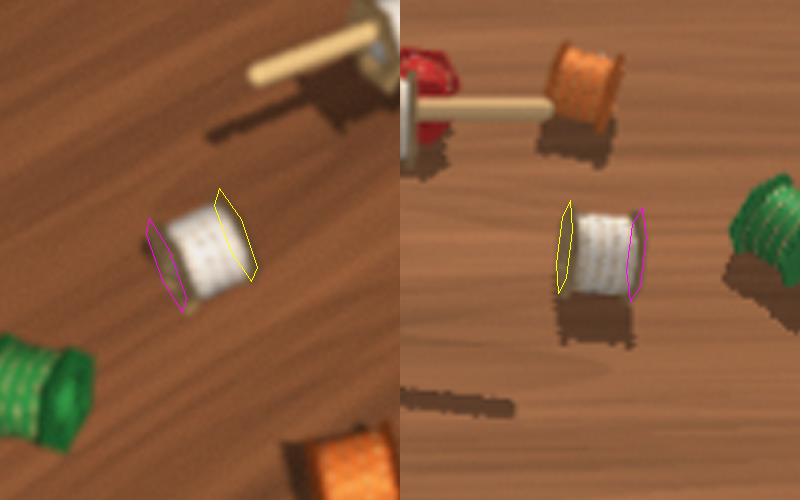

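The rod tip is ahead of spool 2 and aligned. I've now used all 14 pictures, so from here I go by numbers only. Lowering and threading the last spool.

>>> {"api": "send_rows", "payload": {"plan": "-0.001 0 0.02 0 -1 0 0.01;-0.002 0.001 0.045 0 -2 0 0.01;-0.003 0.002 0.07 0 -3 0 0.01;-0.004 0.002 0.085 0 -3 0 0.01;-0.0045 0.002 0.095 0 -3 0 0.01;-0.005 0.002 0.104 0 -3 0 0.01;-0.005 0.002 0.115 0 -3 0 0.01;-0.005 0.002 0.115 0 -3 0 0.01;0.01 0.002 0.115 0 -3 0 0.01;0.01 0.002 0.115 0 -3 0 0.01"}}

```text
clock: 18.2
position: [0.4797, 0.0366, 0.0191]
tool_rot: [-3.136, -0.001, 1.474]
force: [0.0, 1.6, -0.5]
grip_width: 0.0206
finger_force: 107.9
```

```bash
python3 look.py - .507,.341;python3 -c "
from h import *
d((.476+.0126,.018+.125,.019),np.pi/2-.1);print(observe()['force'])
import pickle
cs=pickle.load(open('sp.pkl','rb'))
# rod colour along the predicted axis, cross profile in scene & side
t=tool()
for c in cs:
  im=c['img'].astype(int)
  for k in (.2,.24,.262,.28):
    u=proj(c,[(t@[k,0,-.0173,1])[:3]])[0]; x,y=u.round().astype(int)
    print(k,u.round(1),[im[y+j,x].tolist() for j in range(-6,7,2)])
"
```

```text
[ 0.5095  0.3414 -0.1893] 0.253 [5036, 4364]
tip px [[308.3, 231.5], [251.2, 260.7]]
tip px [[356.9, 205.7], [424.2, 208.9]]
[0.4793 0.0346 0.0191] [-3.1353e+00  2.0000e-04  1.4735e+00]
delta [ 1.088e-01 -1.300e-03  1.000e-04] rotvec [-0.36  0.01  0.15] now [0.4793 0.0346 0.0191] [-3.1353e+00  2.0000e-04  1.4735e+00]
[-0.33724231 -0.2694815  -0.67029241]
0.2 [270.9 250.7] [[72, 47, 28], [160, 124, 78], [233, 192, 129], [221, 181, 120], [136, 97, 62], [120, 71, 43], [121, 74, 46]]
0.24 [259.4 256.5] [[130, 82, 50], [188, 146, 95], [234, 196, 133], [213, 172, 115], [119, 86, 53], [121, 73, 45], [125, 75, 47]]
0.262 [253.  259.8] [[130, 81, 50], [194, 153, 99], [235, 196, 132], [210, 170, 113], [124, 87, 54], [121, 72, 45], [118, 72, 44]]
0.28 [247.6 262.6] [[123, 78, 49], [121, 91, 57], [110, 89, 64], [145, 129, 109], [202, 185, 169], [231, 213, 195], [229, 215, 200]]
0.2 [401.9 207.8] [[151, 100, 67], [159, 106, 70], [208, 160, 110], [173, 140, 98], [145, 115, 80], [163, 109, 72], [165, 110, 73]]
0.24 [415.  208.5] [[152, 101, 67], [148, 99, 65], [192, 141, 96], [192, 156, 109], [150, 122, 86], [151, 102, 68], [163, 108, 72]]
0.262 [422.2 208.8] [[153, 102, 67], [152, 100, 67], [221, 176, 122], [169, 137, 96], [144, 114, 79], [168, 111, 75], [162, 107, 71]]
0.28 [428.1 209.1] [[112, 89, 62], [114, 93, 64], [110, 90, 63], [110, 89, 62], [110, 90, 65], [113, 91, 64], [125, 101, 71]]
```

>>> {"api": "send_rows", "payload": {"plan": "0.01 0 0.001 0 0 0 0.01;0.025 0 0.001 0 0 0 0.01;0.04 0 0.001 0 0 0 0.01;0.055 0 0.001 0 0 0 0.01;0.07 0 0.001 0 0 0 0.01;0.085 0 0.001 0 0 0 0.01;0.098 0 0.001 0 0 0 0.01;0.108 0 0.001 0 0 0 0.01;0.116 0 0.001 0 0 0 0.01;0.123 0 0.001 0 0 0 0.01"}}

```text
clock: 19.13
position: [0.491, 0.1572, 0.0176]
tool_rot: [-3.134, 0.001, 1.473]
force: [-0.5, -2.4, -0.3]
grip_width: 0.0201
finger_force: 108.1
```

```bash
python3 look.py - .51,.347;python3 -c "
from h import *
s=observe();print(s['force'])
import pickle
cs=pickle.load(open('sp.pkl','rb'))
t=tool()
for c in cs:
  im=c['img'].astype(int)
  for k in (.22,.235,.25,.265):
    u=proj(c,[(t@[k,0,-.0173,1])[:3]])[0]; x,y=u.round().astype(int)
    print(k,u.round(1),[im[y+j,x].tolist() for j in range(-6,7,2)])
"
```

```text
[ 0.5101  0.3556 -0.1405] 0.259 [5084, 4414]
tip px [[275.5, 248.8], [212.6, 281.0]]
tip px [[396.6, 207.9], [465.2, 211.2]]
[0.491  0.1579 0.0175] [-3.1346e+00 -1.0000e-04  1.4737e+00]
[-0.56822321 -0.79336636 -0.71912918]
0.22 [228.1 273.1] [[168, 151, 132], [117, 98, 77], [127, 98, 64], [153, 121, 77], [138, 111, 77], [130, 104, 74], [150, 118, 77]]
0.235 [223.3 275.5] [[102, 78, 49], [193, 153, 100], [236, 200, 135], [215, 174, 115], [131, 89, 57], [128, 77, 46], [128, 76, 45]]
0.25 [218.5 278. ] [[124, 77, 47], [187, 147, 96], [234, 196, 132], [225, 183, 122], [143, 105, 66], [128, 79, 49], [129, 79, 47]]
0.265 [213.6 280.5] [[126, 78, 48], [185, 144, 94], [236, 198, 134], [226, 183, 123], [126, 90, 58], [129, 77, 47], [131, 78, 48]]
0.22 [449.1 210.4] [[223, 205, 181], [224, 209, 189], [203, 188, 171], [179, 165, 150], [172, 156, 139], [160, 148, 133], [152, 140, 128]]
0.235 [454.1 210.7] [[150, 104, 70], [144, 103, 69], [159, 127, 87], [144, 117, 82], [137, 108, 76], [150, 103, 69], [155, 104, 70]]
0.25 [459.2 210.9] [[156, 105, 69], [166, 111, 73], [212, 164, 113], [181, 146, 102], [149, 120, 84], [157, 103, 70], [162, 108, 73]]
0.265 [464.2 211.1] [[157, 104, 69], [165, 109, 72], [201, 151, 103], [190, 153, 107], [150, 123, 86], [156, 103, 69], [163, 108, 72]]
```

>>> {"api": "send_rows", "payload": {"plan": "0 0 -0.006 0 0 0 0.01;0 0 -0.016 0 1 0 0.01;0 0 -0.032 0 2 0 0.01;0 0 -0.054 0 3 0 0.01;0 0 -0.08 0 3 0 0.01;0 0 -0.108 0 3 0 0.01;0 0 -0.138 0 3 0 0.01;0 0 -0.168 0 3 0 0.01;0 0 -0.195 0 3 0 0.01;0 0 -0.21 0 3 0 0.01"}}

```text
clock: 20.07
position: [0.4928, 0.1562, 0.2307]
tool_rot: [-3.137, -0.052, 1.472]
force: [1.3, -0.3, -4.1]
grip_width: 0.0203
finger_force: 107.6
```

```bash
python3 -c "
from h import *
s=observe();print(s['force'],s['moment'])
d((.510,-.38,.232),YD,.052)"
```

```text
[ 1.27615369 -0.25466016 -4.06441399] [-0.71716803  0.03185318 -0.00814345]
delta [-0.531   0.07   -0.0295] rotvec [ 0.18 -0.04 -8.52] now [0.4928 0.1562 0.2307] [-3.1369 -0.0524  1.4717]
```

>>> {"api": "send_rows", "payload": {"plan": "-0.008 0.001 0 0 0 0 0.01;-0.022 0.003 -0.001 0 0 -0.5 0.01;-0.042 0.006 -0.002 0 0 -1 0.01;-0.066 0.009 -0.004 0 0 -1.5 0.01;-0.092 0.012 -0.005 0 0 -2 0.01;-0.12 0.016 -0.007 0 0 -2.5 0.01;-0.148 0.02 -0.008 0 0 -3 0.01;-0.176 0.023 -0.01 0 0 -3.5 0.01;-0.204 0.027 -0.011 0 0 -4 0.01;-0.232 0.031 -0.013 0 0 -4.5 0.01"}}

```text
clock: 20.9
position: [0.4992, -0.08, 0.227]
tool_rot: [-3.137, -0.052, 1.551]
force: [-0.1, 0.6, -3.8]
grip_width: 0.0204
finger_force: 107.6
```

```bash
python3 -c "
from h import *
d((.511,-.396,.232),YD,.052)"
```

```text
delta [-0.315   0.018  -0.0214] rotvec [-0.08 -0.01 -4.  ] now [ 0.4992 -0.08    0.227 ] [-3.1366 -0.0519  1.5506]
```

>>> {"api": "send_rows", "payload": {"plan": "-0.03 0.002 -0.002 0 0 -0.5 0.01;-0.065 0.004 -0.004 0 0 -1 0.01;-0.1 0.006 -0.007 0 0 -1.5 0.01;-0.135 0.008 -0.009 0 0 -2 0.01;-0.17 0.01 -0.012 0 0 -2.5 0.01;-0.205 0.012 -0.014 0 0 -3 0.01;-0.24 0.014 -0.016 0 0 -3.5 0.01;-0.27 0.016 -0.018 0 0 -4 0.01;-0.293 0.018 -0.02 0 0 -4 0.01;-0.308 0.018 -0.021 0 0 -4 0.01"}}

```text
clock: 21.73
position: [0.5105, -0.3901, 0.2313]
tool_rot: [-3.14, -0.052, 1.618]
force: [0.6, 0.3, -4.2]
grip_width: 0.0203
finger_force: 107.6
```

>>> {"api": "send_rows", "payload": {"plan": "-0.005 0 0 0 0 0 0.01;-0.005 0 0 0 0 0 0.01;-0.005 0 0 0 0 0 0.01"}}

```text
clock: 21.98
position: [0.5121, -0.3909, 0.2318]
tool_rot: [-3.141, -0.053, 1.621]
force: [-0.1, 0.8, -3.8]
grip_width: 0.02
finger_force: 107.6
```

Run:
```python
from h import *
d((.5155,-.396,.13),YD); d((.5155,-.396,.0607),YD)
import pickle
t=tool();cs=[grab('side'),grab('scene')];pickle.dump(cs,open('sp2.pkl','wb'))
# how far out along the rod does the stack reach? colours just below the axis and on the rod past the stack
c=cs[1]
im=c['img'].astype(int)
for k in np.arange(.05,.28,.01):
    u=proj(c,[(t@[k,0,-.0173,1])[:3]])[0];x,y=u.round().astype(int);print(round(k,2),u.round(0),im[y,x].tolist(),im[y+8,x].tolist())
```

```text
delta [-0.0107  0.0032  0.1014] rotvec [-0.03 -3.06  0.01] now [ 0.5121 -0.3909  0.2318] [-3.141  -0.0535  1.6208]
delta [-0.0144  0.0032  0.1706] rotvec [-0.03 -3.06  0.01] now [ 0.5121 -0.3909  0.2318] [-3.141  -0.0535  1.6208]
0.05 [203. 153.] [153, 123, 87] [161, 109, 74]
0.06 [207. 153.] [97, 78, 55] [123, 98, 70]
0.07 [210. 152.] [160, 149, 138] [140, 123, 107]
0.08 [214. 152.] [146, 132, 116] [152, 138, 125]
0.09 [218. 152.] [140, 124, 106] [153, 140, 128]
0.1 [221. 152.] [157, 143, 131] [152, 139, 126]
0.11 [225. 151.] [113, 91, 67] [121, 100, 80]
0.12 [228. 151.] [112, 90, 67] [117, 93, 69]
0.13 [232. 151.] [155, 141, 128] [139, 121, 105]
0.14 [236. 150.] [156, 142, 129] [152, 138, 125]
0.15 [239. 150.] [144, 128, 114] [148, 130, 113]
0.16 [243. 150.] [135, 119, 105] [149, 127, 107]
0.17 [247. 149.] [110, 88, 66] [115, 94, 69]
0.18 [250. 149.] [147, 134, 121] [122, 103, 84]
0.19 [254. 149.] [167, 154, 142] [150, 138, 125]
0.2 [257. 148.] [177, 164, 151] [150, 137, 124]
0.21 [261. 148.] [173, 159, 147] [147, 134, 123]
0.22 [265. 148.] [119, 101, 82] [133, 117, 100]
0.23 [268. 147.] [165, 134, 96] [124, 101, 73]
0.24 [272. 147.] [164, 133, 96] [146, 99, 69]
0.25 [276. 147.] [158, 128, 91] [147, 99, 68]
0.26 [279. 147.] [156, 127, 90] [148, 99, 67]
0.27 [283. 146.] [166, 128, 90] [149, 100, 67]
0.28 [286. 146.] [151, 102, 71] [149, 100, 68]
```

>>> {"api": "send_rows", "payload": {"plan": "-0.003 0.001 0.012 0 -0.5 0 0.01;-0.005 0.002 0.03 0 -1 0 0.01;-0.007 0.003 0.052 0 -2 0 0.01;-0.009 0.003 0.076 0 -3 0 0.01;-0.011 0.003 0.1 0 -3 0 0.01;-0.012 0.003 0.12 0 -3 0 0.01;-0.013 0.003 0.138 0 -3 0 0.01;-0.0135 0.003 0.148 0 -3 0 0.01;-0.014 0.003 0.154 0 -3 0 0.01;-0.014 0.003 0.154 0 -3 0 0.01"}}

```text
clock: 22.92
position: [0.516, -0.3966, 0.0776]
tool_rot: [-3.141, -0.001, 1.622]
force: [0.3, 1.1, -3.3]
grip_width: 0.0201
finger_force: 107.6
```

```bash
python3 -c "
from h import *
s=observe();print(s['force'],s['moment'])
d((.5155,-.396,.0607),YD)"
```

```text
[ 0.26672098  1.11644647 -3.31529627] [-0.485955   -0.0379133  -0.00378402]
delta [ 0.0006 -0.0005  0.0169] rotvec [-0.02 -0.04  0.05] now [ 0.516  -0.3966  0.0776] [-3.1413e+00 -8.0000e-04  1.6216e+00]
```

>>> {"api": "send_rows", "payload": {"plan": "0 0 0.004 0 0 0 0.01;0 0 0.008 0 0 0 0.01;0 0 0.012 0 0 0 0.01;0 0 0.015 0 0 0 0.01;0 0 0.0165 0 0 0 0.01;0 0 0.0165 0 0 0 0.01;0 0 0.0165 0 0 0 0.01"}}

```text
clock: 23.5
position: [0.5162, -0.3972, 0.0618]
tool_rot: [3.141, -0.0, 1.621]
force: [-0.4, -0.1, -3.2]
grip_width: 0.02
finger_force: 107.6
```

```bash
python3 -c "
from h import *
s=observe();print(s['force'],s['moment'])
d((.5155,-.396,.0607),YD)"
```

```text
[-0.38165525 -0.10836488 -3.19729788] [-0.52281057 -0.01153982  0.02705177]
delta [ 0.0012 -0.0006  0.0011] rotvec [ 0.03 -0.    0.02] now [ 0.5162 -0.3972  0.0618] [ 3.1411 -0.      1.6209]
```

>>> {"api": "send_rows", "payload": {"plan": "0 0 0.001 0 0 0 0.01;0 0 0.002 0 0 0 0.01;0 0 0.003 0 0 0 0.01;0 0 0.003 0 0 0 0.01"}}

```text
clock: 23.83
position: [0.5163, -0.3974, 0.0598]
tool_rot: [3.141, 0.001, 1.621]
force: [-5.3, 1.1, 14.8]
grip_width: 0.0204
finger_force: 110.3
```

```bash
python3 -c "
from h import *
s=observe();print(s['force'],s['moment'],s['position'])"
```

```text
[-5.34505974  1.05637762 14.83480983] [0.71322478 1.00214273 0.26354907] [ 0.51632627 -0.39743796  0.05975737]
```

>>> {"api": "send_rows", "payload": {"plan": "0 -0.0006 -0.001 0 0 0 0.01;0 -0.0006 -0.001 0 0 0 0.01;0 -0.0006 -0.001 0 0 0 0.01", "grip_force": 20}}

```text
clock: 24.08
position: [0.5161, -0.3974, 0.0603]
tool_rot: [3.14, 0.001, 1.621]
force: [0.0, -0.6, 5.7]
grip_width: 0.0205
finger_force: 108.9
```

>>> {"api": "send_rows", "payload": {"plan": "0 0 0 0 0 0 0.022;0 0 0 0 0 0 0.026;0 0 0 0 0 0 0.03;0 0 0 0 0 0 0.04;0 0 0 0 0 0 0.055;0 0 0 0 0 0 0.07;0 0 0 0 0 0 0.085;0 0 0 0 0 0 0.085;0 0 0 0 0 0 0.085"}}

```text
clock: 24.83
position: [0.5155, -0.3972, 0.0597]
tool_rot: [3.141, -0.0, 1.621]
force: [0.3, 0.7, -0.1]
grip_width: 0.085
finger_force: 0.0
```

```bash
cat > chk.py <<'E'
from h import *
c=grab('scene','pics/z.png');sd=grab('side','pics/zs.png')
for nm,cc in(('scene',c),('side',sd)):
  im=cc['img'].astype(int);print(nm)
  for y in (-.16,-.13,-.06,-.03,0,.03,.06,.07,.08,.088,.094,.118,.122,.128):
    u=proj(cc,[w((0,y,.078))])[0];x,v=u.round().astype(int)
    print(y,u.round(1),[im[v+j,x].tolist() for j in range(-4,5,2)])
E
python3 chk.py; python3 -c "
from h import *
s=observe();print(s['force'],s['position'],s['finger_force'])"
```

```text
scene
-0.16 [191.4 204. ] [[62, 50, 42], [60, 49, 41], [60, 49, 43], [62, 52, 45], [61, 50, 44]]
-0.13 [201.5 203.6] [[221, 180, 127], [219, 179, 126], [156, 128, 90], [141, 114, 81], [146, 117, 85]]
-0.06 [224.9 202.5] [[147, 136, 125], [153, 143, 131], [158, 147, 136], [163, 153, 142], [164, 155, 144]]
-0.03 [234.9 202.1] [[111, 91, 65], [112, 91, 65], [102, 83, 59], [99, 81, 57], [101, 83, 58]]
0 [244.8 201.6] [[149, 141, 131], [147, 135, 122], [154, 140, 125], [161, 147, 132], [159, 146, 131]]
0.03 [254.7 201.2] [[110, 93, 70], [118, 101, 79], [118, 104, 87], [121, 105, 87], [102, 87, 67]]
0.06 [264.6 200.8] [[148, 138, 127], [153, 142, 130], [159, 147, 136], [162, 152, 140], [171, 157, 142]]
0.07 [267.9 200.6] [[133, 122, 109], [138, 127, 114], [137, 126, 114], [137, 127, 115], [140, 130, 118]]
0.08 [271.2 200.5] [[104, 85, 59], [112, 92, 64], [114, 94, 65], [120, 98, 68], [119, 96, 67]]
0.088 [273.9 200.3] [[94, 62, 42], [102, 74, 50], [159, 130, 90], [155, 127, 89], [122, 112, 98]]
0.094 [275.8 200.3] [[93, 62, 41], [129, 96, 66], [204, 164, 114], [155, 126, 88], [121, 113, 10
[... 1062 characters left out ...]
11, 87, 58], [106, 87, 63]]
0.08 [360.1 185.2] [[103, 80, 56], [107, 84, 56], [116, 91, 59], [127, 101, 67], [111, 90, 65]]
0.088 [358.7 186.2] [[107, 84, 56], [110, 88, 60], [157, 125, 82], [167, 133, 89], [124, 99, 66]]
0.094 [357.6 186.9] [[106, 86, 59], [148, 119, 81], [217, 177, 118], [189, 152, 102], [126, 99, 65]]
0.118 [353.2 189.8] [[135, 106, 69], [181, 142, 94], [227, 186, 125], [165, 130, 85], [109, 85, 55]]
0.122 [352.5 190.3] [[140, 112, 73], [149, 119, 76], [189, 150, 98], [139, 110, 71], [104, 82, 54]]
0.128 [351.3 191. ] [[123, 96, 62], [129, 100, 65], [124, 96, 62], [100, 79, 52], [105, 82, 54]]
[-0.02833723  0.31469111 -0.09490456] [ 0.51557605 -0.39720659  0.05976798] 0.0
```

>>> {"api": "send_rows", "payload": {"plan": "0 0 -0.01 0 0 0 0.085;0 0 -0.03 0 0 0 0.085;0 0 -0.06 0 0 0 0.085;0 0 -0.095 0 0 0 0.085;0 0 -0.13 0 0 0 0.085;0 0 -0.165 0 0 0 0.085;0 0 -0.2 0 0 0 0.06;0 0 -0.2 0 0 0 0.03;0 0 -0.2 0 0 0 0;0 0 -0.2 0 0 0 0"}}

```text
clock: 25.77
position: [0.5152, -0.3971, 0.2598]
tool_rot: [3.141, 0.0, 1.621]
force: [-0.5, 1.5, -0.1]
grip_width: 0.0384
finger_force: 0.0
```

```bash
python3 chk.py | awk '/^-0.13|^0 |^0.122|^0.128|^0.08 /'; python3 -c "
from h import *
d(w((.13,0,.26)),YD);d(w((.13,0,.14)),YD)"
```

```text
-0.13 [201.5 203.6] [[219, 177, 125], [217, 176, 123], [156, 127, 89], [140, 113, 80], [147, 117, 85]]
0 [244.8 201.6] [[147, 138, 128], [144, 133, 120], [152, 138, 123], [160, 145, 131], [158, 144, 130]]
0.08 [271.2 200.5] [[104, 84, 59], [98, 80, 56], [101, 82, 56], [104, 84, 59], [102, 83, 57]]
0.122 [285.  199.8] [[91, 60, 39], [118, 86, 58], [189, 153, 107], [149, 119, 83], [91, 59, 40]]
0.128 [287.  199.8] [[92, 61, 41], [93, 61, 41], [92, 62, 41], [96, 64, 44], [91, 60, 41]]
-0.13 [394.8 162.4] [[150, 132, 113], [187, 151, 100], [204, 163, 109], [193, 155, 104], [155, 121, 78]]
0 [374.1 176.1] [[113, 103, 95], [121, 112, 103], [104, 87, 71], [96, 76, 51], [104, 82, 54]]
0.08 [360.1 185.2] [[103, 81, 55], [105, 82, 53], [113, 88, 57], [117, 92, 62], [102, 83, 62]]
0.122 [352.5 190.3] [[135, 107, 71], [144, 114, 73], [188, 150, 98], [137, 108, 68], [96, 75, 49]]
0.128 [351.3 191. ] [[120, 94, 61], [127, 99, 64], [125, 97, 63], [97, 74, 48], [99, 78, 51]]
delta [ 0.1466  0.1315 -0.0012] rotvec [-0.05 -0.06  0.03] now [ 0.515  -0.3969  0.2587] [-3.1406e+00 -1.1000e-03  1.6211e+00]
delta [0.1464 0.1316 0.1188] rotvec [-0.05 -0.06  0.03] now [ 0.515  -0.3969  0.2587] [-3.1406e+00 -1.1000e-03  1.6211e+00]
```

>>> {"api": "send_rows", "payload": {"plan": "0.025 0.025 0 0 0 0 0;0.055 0.05 0 0 0 0 0;0.085 0.08 0 0 0 0 0;0.115 0.11 0 0 0 0 0;0.146 0.1315 0 0 0 0 0;0.146 0.1315 0.03 0 0 0 0;0.146 0.1315 0.065 0 0 0 0;0.146 0.1315 0.1 0 0 0 0;0.146 0.1315 0.119 0 0 0 0;0.146 0.1315 0.119 0 0 0 0"}}

```text
clock: 26.7
position: [0.6368, -0.2438, 0.1352]
tool_rot: [-3.134, -0.003, 1.622]
force: [0.2, -0.1, -0.1]
grip_width: 0.0
finger_force: 0.0
```

>>> {"api": "send_rows", "payload": {"plan": "0 -0.01 0 0 0 0 0;0 -0.02 0 0 0 0 0;0 -0.03 0 0 0 0 0;0 -0.04 0 0 0 0 0;0 -0.05 0 0 0 0 0;0 -0.058 0 0 0 0 0;0 -0.066 0 0 0 0 0;0 -0.074 0 0 0 0 0;0 -0.074 0 0 0 0 0"}}

```text
clock: 27.45
position: [0.565, -0.2488, 0.1415]
tool_rot: [3.141, 0.0, 1.62]
force: [0.1, 0.1, 0.6]
grip_width: 0.0002
finger_force: 0.0
```

Run:
```python
from h import *
s=observe();print(s['force'],s['position'], R.from_euler('z',-DP[2]).as_matrix()@(s['position']-w((0,0,0))))
c=grab('side','pics/zz.png');im=c['img'].astype(int)
# bar hypothesis score: bluish/grey pixels along the projected bar
def bar(c,q,y=np.r_[np.linspace(-.105,-.05,40),np.linspace(.05,.105,40)]):
    a=np.arctan2(18,-70)-q; P=[w((.08+.0723*np.cos(a),k,.096+.0723*np.sin(a))) for k in y]
    u=proj(c,P).round().astype(int);px=c['img'].astype(int)[u[:,1],u[:,0]]
    return np.mean(px[:,0]-px[:,2]), 
c2=grab('scene')
for q in np.arange(0,1.4,.1): print(round(q,1),[round(float(bar(k,q)[0]),0) for k in(c,c2)])
```

```text
[0.13946442 0.09899865 0.64873802] [ 0.56504282 -0.24875127  0.14151176] [ 0.05597506 -0.00113328  0.14151176]
0.0 [65.0, 72.0]
0.1 [63.0, 75.0]
0.2 [60.0, 60.0]
0.3 [47.0, 20.0]
0.4 [21.0, 9.0]
0.5 [8.0, 8.0]
0.6 [2.0, 8.0]
0.7 [7.0, 9.0]
0.8 [34.0, 8.0]
0.9 [34.0, 8.0]
1.0 [17.0, 12.0]
1.1 [10.0, 34.0]
1.2 [17.0, 76.0]
1.3 [18.0, 76.0]
```

>>> {"api": "send_rows", "payload": {"plan": "0 0.004 0 0 0 0 0;0 0.004 -0.03 0 0 0 0;0 0.004 -0.045 0 0 0 0;0 -0.02 -0.045 0 0 0 0;0 -0.03 -0.045 0 0 0 0;0 -0.03 -0.03 0 0 0 0;0 -0.03 -0.018 0 0 0 0;0 -0.034 -0.006 0 0 0 0;0 -0.038 0.004 0 0 0 0;0 -0.042 0.012 0 0 0 0"}}

```text
clock: 28.38
position: [0.5145, -0.2512, 0.1267]
tool_rot: [-3.123, -0.002, 1.618]
force: [-59.6, 3.7, 38.6]
grip_width: 0.0002
finger_force: 26.8
```

>>> {"api": "send_rows", "payload": {"plan": "0 0 0.003 0 0 0 0;0 0 0.006 0 0 0 0;0 0 0.008 0 0 0 0;0 0 0.01 0 0 0 0;0 0 0.01 0 0 0 0"}}

```text
clock: 28.8
position: [0.5109, -0.2514, 0.1146]
tool_rot: [-3.115, -0.004, 1.617]
force: [-67.3, 1.6, 23.1]
grip_width: -0.0001
finger_force: 42.5
```

```bash
cat > bar.py <<'E'
from h import *
s=observe();print(s['clock'],s['force'],s['position'], R.from_euler('z',-DP[2]).as_matrix()@(s['position']-w((0,0,0))))
def bar(c,q,y=np.r_[np.linspace(-.108,-.05,40),np.linspace(.05,.108,40)]):
    a=np.arctan2(18,-70)-q; P=[w((.08+.0723*np.cos(a),k,.096+.0723*np.sin(a))) for k in y]
    u=proj(c,P).round().astype(int);px=c['img'].astype(int)[u[:,1],u[:,0]];return float(np.mean(px[:,0]-px[:,2]))
cs=[grab('side'),grab('scene')]
print([(round(q,2),[round(bar(k,q)) for k in cs]) for q in np.arange(-.15,.6,.05)])
E
python3 bar.py
```

```text
28.8 [-67.32878058   1.6490288   23.0657465 ] [ 0.51090497 -0.25144991  0.11459364] [ 0.00177    -0.00113246  0.11459364]
[(np.float64(-0.15), [38, 44]), (np.float64(-0.1), [25, 25]), (np.float64(-0.05), [10, 12]), (np.float64(0.0), [2, 8]), (np.float64(0.05), [5, 11]), (np.float64(0.1), [18, 33]), (np.float64(0.15), [29, 56]), (np.float64(0.2), [32, 67]), (np.float64(0.25), [33, 73]), (np.float64(0.3), [32, 73]), (np.float64(0.35), [31, 74]), (np.float64(0.4), [26, 74]), (np.float64(0.45), [14, 74]), (np.float64(0.5), [5, 75]), (np.float64(0.55), [5, 75])]
```

>>> {"api": "send_rows", "payload": {"plan": "0 -0.004 -0.002 0 0 0 0;0 -0.008 -0.005 0 0 0 0;0 -0.011 -0.009 0 0 0 0;0 -0.012 -0.015 0 0 0 0;0 -0.012 -0.03 0 0 0 0;0 -0.012 -0.06 0 0 0 0;0 -0.012 -0.1 0 0 0 0;0 -0.012 -0.13 0 0 0 0;0 -0.012 -0.13 0 0 0 0"}}

```text
clock: 29.65
position: [0.5145, -0.2517, 0.2547]
tool_rot: [3.134, 0.003, 1.621]
force: [1.5, -0.6, 0.0]
grip_width: -0.0004
finger_force: 0.0
```

```bash
python3 bar.py; python3 chk.py
```

```text
29.65 [ 1.54570957 -0.56855779  0.03108047] [ 0.51449376 -0.25166734  0.25474748] [ 0.0053435  -0.00152835  0.25474748]
[(np.float64(-0.15), [51, 50]), (np.float64(-0.1), [49, 49]), (np.float64(-0.05), [39, 39]), (np.float64(0.0), [22, 18]), (np.float64(0.05), [7, 10]), (np.float64(0.1), [3, 8]), (np.float64(0.15), [15, 15]), (np.float64(0.2), [34, 32]), (np.float64(0.25), [49, 49]), (np.float64(0.3), [50, 62]), (np.float64(0.35), [47, 70]), (np.float64(0.4), [43, 73]), (np.float64(0.45), [35, 73]), (np.float64(0.5), [30, 74]), (np.float64(0.55), [35, 74])]
scene
-0.16 [191.4 204. ] [[196, 150, 105], [215, 174, 121], [160, 128, 90], [141, 113, 80], [148, 118, 84]]
-0.13 [201.5 203.6] [[218, 176, 124], [215, 174, 122], [156, 125, 89], [140, 113, 80], [144, 116, 84]]
-0.06 [224.9 202.5] [[220, 207, 191], [203, 190, 175], [187, 175, 162], [171, 160, 148], [162, 152, 140]]
-0.03 [234.9 202.1] [[114, 92, 65], [116, 94, 67], [108, 86, 63], [98, 80, 56], [100, 82, 58]]
0 [244.8 201.6] [[146, 138, 127], [143, 131, 119], [149, 136, 122], [158, 143, 129], [155, 143, 128]]
0.03 [254.7 201.2] [[
[... 1536 characters left out ...]
3, 59], [109, 85, 54], [112, 89, 59]]
0.07 [361.9 184. ] [[103, 92, 80], [102, 80, 55], [109, 85, 55], [113, 90, 61], [105, 86, 63]]
0.08 [360.1 185.2] [[104, 83, 58], [107, 83, 54], [113, 87, 57], [118, 95, 63], [103, 84, 62]]
0.088 [358.7 186.2] [[109, 85, 57], [110, 87, 61], [120, 95, 63], [115, 90, 61], [98, 78, 53]]
0.094 [357.6 186.9] [[103, 84, 60], [106, 86, 62], [123, 98, 65], [113, 89, 60], [100, 78, 52]]
0.118 [353.2 189.8] [[90, 73, 55], [108, 84, 55], [131, 103, 67], [116, 91, 59], [98, 76, 50]]
0.122 [352.5 190.3] [[94, 73, 50], [103, 81, 53], [121, 95, 62], [109, 86, 56], [99, 78, 51]]
0.128 [351.3 191. ] [[98, 77, 49], [104, 82, 53], [107, 83, 54], [99, 76, 50], [97, 76, 50]]
```

```bash
python3 -c "
from h import *
d(w((.014,0,.15)),YD);d(w((.014,0,.119)),YD)"
```

```text
delta [0.0006 0.0116 0.098 ] rotvec [-0.02 -0.03  0.04] now [ 0.5116 -0.251   0.248 ] [-3.1412e+00 -6.0000e-04  1.6212e+00]
delta [0.0006 0.0116 0.129 ] rotvec [-0.02 -0.03  0.04] now [ 0.5116 -0.251   0.248 ] [-3.1412e+00 -6.0000e-04  1.6212e+00]
```

>>> {"api": "send_rows", "payload": {"plan": "0 0.0115 0.03 0 0 0 0;0 0.0115 0.065 0 0 0 0;0 0.0115 0.095 0 0 0 0;0 0.0115 0.108 0 0 0 0;0 0.0115 0.115 0 0 0 0;0 0.0115 0.12 0 0 0 0;0 0.0115 0.125 0 0 0 0;0 0.0115 0.128 0 0 0 0;0 0.0115 0.13 0 0 0 0;0 0.0115 0.13 0 0 0 0"}}

```text
clock: 30.68
position: [0.5234, -0.2508, 0.1191]
tool_rot: [3.141, 0.0, 1.621]
force: [-0.5, 0.3, 0.8]
grip_width: -0.0
finger_force: 0.1
```

```bash
python3 bar.py
```

```text
30.6833 [-0.46444548  0.29635536  0.83547428] [ 0.52336481 -0.25083578  0.11913496] [ 0.01424496 -0.00113961  0.11913496]
[(np.float64(-0.15), [24, 30]), (np.float64(-0.1), [10, 14]), (np.float64(-0.05), [2, 8]), (np.float64(0.0), [5, 9]), (np.float64(0.05), [20, 28]), (np.float64(0.1), [37, 54]), (np.float64(0.15), [47, 70]), (np.float64(0.2), [48, 75]), (np.float64(0.25), [44, 74]), (np.float64(0.3), [35, 73]), (np.float64(0.35), [27, 74]), (np.float64(0.4), [22, 74]), (np.float64(0.45), [15, 74]), (np.float64(0.5), [9, 75]), (np.float64(0.55), [13, 75])]
```

>>> {"api": "send_rows", "payload": {"plan": "0 0 0.001 0 0 0 0;0 0 0.002 0 0 0 0;0 0 0.003 0 0 0 0;0 0 0.003 0 0 0 0"}}

```text
clock: 31.12
position: [0.5239, -0.2509, 0.1183]
tool_rot: [3.139, 0.002, 1.621]
force: [-12.1, 5.1, 41.4]
grip_width: -0.0001
finger_force: 20.4
```

>>> {"api": "send_rows", "payload": {"plan": "0 0 -0.003 0 0 0 0;0 0 -0.008 0 0 0 0;0 0 -0.03 0 0 0 0;0 0 -0.07 0 0 0 0;0 0 -0.11 0 0 0 0;0 0 -0.15 0 0 0 0;0 0 -0.15 0 0 0 0;0 0 -0.15 0 0 0 0;0 0 -0.15 0 0 0 0"}}

```text
clock: 31.87
position: [0.523, -0.2507, 0.2657]
tool_rot: [3.141, 0.0, 1.621]
force: [-0.6, 0.2, -0.5]
grip_width: 0.0001
finger_force: 0.0
```

```bash
python3 bar.py; python3 chk.py | awk '/^-0.13|^0 |^0.122|^0.128|^0.08 /'
```

```text
31.8667 [-0.63087496  0.17816343 -0.46832125] [ 0.52299202 -0.25066531  0.26574648] [ 0.01388112 -0.00095078  0.26574648]
[(np.float64(-0.15), [24, 30]), (np.float64(-0.1), [10, 14]), (np.float64(-0.05), [2, 8]), (np.float64(0.0), [7, 9]), (np.float64(0.05), [24, 28]), (np.float64(0.1), [43, 54]), (np.float64(0.15), [52, 70]), (np.float64(0.2), [54, 74]), (np.float64(0.25), [54, 74]), (np.float64(0.3), [52, 73]), (np.float64(0.35), [48, 73]), (np.float64(0.4), [44, 74]), (np.float64(0.45), [36, 73]), (np.float64(0.5), [30, 74]), (np.float64(0.55), [35, 74])]
-0.13 [201.5 203.6] [[217, 175, 123], [216, 176, 123], [155, 125, 88], [139, 112, 79], [146, 115, 81]]
0 [244.8 201.6] [[145, 138, 128], [142, 131, 118], [150, 137, 121], [156, 142, 128], [156, 143, 128]]
0.08 [271.2 200.5] [[96, 81, 60], [95, 78, 54], [100, 81, 56], [102, 83, 57], [102, 83, 58]]
0.122 [285.  199.8] [[91, 61, 41], [97, 67, 46], [142, 115, 81], [147, 118, 82], [89, 59, 38]]
0.128 [287.  199.8] [[92, 61, 42], [92, 61, 42], [91, 61, 40], [95, 63, 42], [87, 57, 37]]
-0.13 [394.8 162.4] [[151, 134, 113], [168, 148, 122], [134, 126, 114], [162, 130, 90], [153, 121, 78]]
0 [374.1 176.1] [[182, 169, 158], [144, 135, 124], [103, 86, 70], [95, 74, 49], [103, 80, 53]]
0.08 [360.1 185.2] [[104, 83, 58], [108, 83, 55], [118, 92, 62], [118, 94, 62], [100, 81, 57]]
0.122 [352.5 190.3] [[87, 85, 82], [98, 79, 57], [122, 96, 61], [110, 86, 57], [97, 76, 49]]
0.128 [351.3 191. ] [[91, 77, 62], [102, 81, 52], [104, 82, 54], [97, 75, 49], [100, 77, 52]]
```

```bash
python3 -c "
from workcell import bot
print(bot.job_done())"
```

```text
the job is handed in; nothing more can be done
None
```

I loaded all three cream spools on the spindle, laid it back in its notches, swung the bar fully down to its stop, and handed the job in at about 32 s. No verdict came back, and my final checks of the spindle, spools and bar were camera and force readings, not a viewed picture.

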